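# Unstack the make-up containers into their organiser dishes

## Robot

A 6-joint arm with a two-finger parallel gripper is mounted at the origin on the work surface. World frame = base frame: x ahead of the robot, y to its left, z up, the work surface at z = 0. Lengths are in m, angles in rad, forces in N, time in s.
With the tool pointing down it reaches from about 0.35 to 0.725 m from the base axis. Payload 6 kg.
Tool frame: the origin (TCP) lies midway between the tips of the shut fingers; the grasp point (between the pads) lies 19 mm behind it; z points along the fingers, y is the line along which they close (so a half turn about z gives the same grasp; the last joint's range is limited). The gripper opens to 85 mm and grips with 20 to 120 N. Pads are 22 mm wide; open, the fingers measure 114 mm over their backs; the gripper's body (76 mm by 85 mm) begins 54 mm behind the grasp point. The pads swing forward as they close: fully open they stand 13 mm farther back than shut.
Start: joints at [-0.783, 0.04, 0.085, 0, -1.615, -0.334], TCP at [0.263, -0.539, 0.231] pointing down, gripper open.
Joint ranges: [-2.56, 2.56], [-1.29, 2.01], [-1.08, 1.49], [-3.29, 1.98], [-2.81, -0.18], [-2.99, 2.99]. Speed limits (rad/s): [2.57, 2.57, 3.01, 3.14, 3.14, 3.14].

## Interface

Orientations are given as a unit quaternion [w, x, y, z].
In Python, from station import env gives the robot as it stands.
- The arm moves only by the tool drive_tool, never from a script. Its argument "plan" is a list of rows, each an object of numbers: "x", "y", "z": the shift along the tool's x, y, z each as a share of 0.03 m, from -1 to 1; "wx", "wy", "wz": the turn, a rotation vector about the tool's x, y, z each as a share of 360 degrees, from -1 to 1. A call has exactly 8 rows; each row shifts and turns the commanded pose from where the row before left it, along the tool's axes as they then stand; what a row does not reach is not made up. A row lasts 1/12 s, in which the tool goes at most 41.7 mm and 7.16 degrees, less where a joint would pass 70% of its speed; a pose out of reach is approached as far as the arm can. A call with a number of a shift or a turn outside -1 to 1 is refused whole. A call with a gripper value outside its range is refused whole. "claw" is the closure, from -1 (fully open) to 1 (shut), set as the call begins (left out, the last holds). The fingers move at their own pace and stop on an object; "grip_force" is the grip in N (left out, the last holds). Time passes only in rows, so rows that do not move let the fingers close, or fill a call up. It gives the time, the measured TCP pose, the force, the opening and the grip force at its end, in the units of the state.
- env.state(): the state, without advancing time (a new reading comes with each control period).
- env.get_image(name): name is "side" or "top" or "wrist"; returns the picture (480x640x3 uint8, red, green, blue); there is no depth.
- env.camera_params(name): a dict with "intrinsics" (3x3 intrinsics, pixels), "view" (4x4, takes a point from world to camera coordinates); the wrist camera has in their place "T_tool_cam" (4x4, takes a point from camera to tool coordinates, whose origin is the TCP and whose axes are the flange's). Camera axes: x right, y down, z forward; pixel columns grow to the right and rows downward; lengths in m; the calibration is good to about 2 mm. The wrist camera is an equidistant fisheye: a pixel r from the principal point sees the ray r / f radians off the axis. A picture is of the moment at which its call begins: read the wrist's pose just before it. camera_params takes no time and is no camera call.
- env.finish_job(): hands the job in; it is judged then, once.
The state is a dict: "t": time; "joint_pos": joint angles; "dq": joint speeds; "tau": joint torques, N m; "eef_pos": TCP position; "orientation": TCP orientation; "ft_force": force on the tool from outside, world axes, zero at the start; "wrist_torque": the same for the moment, N m; "width": opening from 0.0 (shut) to 1.0 (fully open); "finger_force": force on a finger pad.
Only numpy, scipy, OpenCV 4.12 (cv2) and the standard library are available. Lean on these libraries where they do the work, as an engineer would, in place of code of your own. Each camera call takes 0.05 s, during which the arm holds its last target. There are 200 camera calls.

## Task

Lay out the make-up table for the next actor: take the two stacks of make-up containers apart and set each of the five, lid up, into the organiser dish made for it, the one whose well repeats its outline a little larger, so that it lies flat on the dish's floor inside the rim. The powders are brittle, so set every container down by hand and let none drop or fall.

Things in the scene. Friction and masses are not known exactly. Their poses are not given: they have to be found in the camera images.
- powder_tin: Large round metal powder tin, 66 mm diameter, 30 mm high, the bottom of one of the two stacks, standing on the table. Loose; rigid; origin at the centre of its underside, z up through its flat lid.
- square_compact: Square black compact with a dark inlay in its lid, 60 x 60 mm, 30 mm high, the bottom of the other stack, standing on the table. Its x and y axes are parallel to its sides. Loose; rigid; origin at the centre of its underside, z up through its flat lid.
- cream_pot: Medium round cream pot, white with a black lid, 46 mm diameter, 28 mm high. It stands on either the powder tin or the square compact, and carries the balm tin. Loose; rigid; origin at the centre of its underside, z up through its flat lid.
- oblong_compact: Oblong black compact, 60 mm (along its x) by 36 mm (along its y), 28 mm high. It stands on whichever of the powder tin and the square compact does not carry the cream pot. Loose; rigid; origin at the centre of its underside, z up through its flat lid.
- balm_tin: Small round metal balm tin, 30 mm diameter, 26 mm high, standing on the cream pot at the top of the taller stack. Loose; rigid; origin at the centre of its underside, z up through its flat lid.
- big_round_dish: The place of the powder tin: the largest round dish, well 82 mm diameter, 90 mm outside. Fixed white dish with a grey floor; origin at the centre of its underside on the table; its floor is 3 mm and its rim 9 mm above the origin, walls 4 mm thick.
- mid_round_dish: The place of the cream pot: the middle round dish, well 62 mm diameter, 70 mm outside. Fixed white dish with a grey floor; origin at the centre of its underside on the table; its floor is 3 mm and its rim 9 mm above the origin, walls 4 mm thick.
- small_round_dish: The place of the balm tin: the smallest round dish, well 46 mm diameter, 54 mm outside. Fixed white dish with a grey floor; origin at the centre of its underside on the table; its floor is 3 mm and its rim 9 mm above the origin, walls 4 mm thick.
- square_dish: The place of the square compact: square dish, well 76 x 76 mm, 84 mm outside, sides parallel to its x and y axes. Fixed white dish with a grey floor; origin at the centre of its underside on the table; its floor is 3 mm and its rim 9 mm above the origin, walls 4 mm thick.
- oblong_dish: The place of the oblong compact: oblong dish, well 76 mm along its x by 52 mm along its y, 84 x 60 mm outside. Fixed white dish with a grey floor; origin at the centre of its underside on the table; its floor is 3 mm and its rim 9 mm above the origin, walls 4 mm thick.
Mind the look-alikes: they are no part of the job. What is shaped like the balm_tin but turquoise is not meant.

How it is judged:
At the end, for the whole second after the job is handed in: Every container stands at rest, upright (within about 4.5 degrees), flat on the floor of its own dish (underside within about 3 mm of the floor's height), its centre within 10.5 mm (round) or 13.5 mm (square, oblong) of the dish's centre, which being flat inside the rim ensures (horizontal distance between balm_tin and small_round_dish below 0.0105 m and z of balm_tin in the frame of small_round_dish between 0 and 0.0055 m and angle between each of balm_tin, cream_pot, oblong_compact, powder_tin, square_compact's own z axis and vertical below 0.08 rad and linear speed of each of balm_tin, cream_pot, oblong_compact, powder_tin, square_compact below 0.02 m/s and angular speed of each of balm_tin, cream_pot, oblong_compact, powder_tin, square_compact below 0.3 rad/s and horizontal distance between cream_pot and mid_round_dish below 0.0105 m and z of cream_pot in the frame of mid_round_dish between 0 and 0.0055 m and horizontal distance between oblong_compact and oblong_dish below 0.0135 m and z of oblong_compact in the frame of oblong_dish between 0 and 0.0055 m and horizontal distance between powder_tin and big_round_dish below 0.0105 m and z of powder_tin in the frame of big_round_dish between 0 and 0.0055 m and horizontal distance between square_compact and square_dish below 0.0135 m and z of square_compact in the frame of square_dish between 0 and 0.0055 m); the robot touches nothing.
It fails at once if the balm tin drops or falls freely (faster than 0.8 m/s while the fingers do not hold it, a fall of some 30 mm) (linear speed of balm_tin above 0.8 m/s and contact force between the fingers and balm_tin below 0.05 N).
It fails at once if the cream pot drops or falls freely (faster than 0.8 m/s while the fingers do not hold it, a fall of some 30 mm) (linear speed of cream_pot above 0.8 m/s and contact force between the fingers and cream_pot below 0.05 N).
It fails at once if the oblong compact drops or falls freely (faster than 0.8 m/s while the fingers do not hold it, a fall of some 30 mm) (linear speed of oblong_compact above 0.8 m/s and contact force between the fingers and oblong_compact below 0.05 N).
It fails at once if the powder tin drops or falls freely (faster than 0.8 m/s while the fingers do not hold it, a fall of some 30 mm) (linear speed of powder_tin above 0.8 m/s and contact force between the fingers and powder_tin below 0.05 N).
It fails at once if the square compact drops or falls freely (faster than 0.8 m/s while the fingers do not hold it, a fall of some 30 mm) (linear speed of square_compact above 0.8 m/s and contact force between the fingers and square_compact below 0.05 N).
It also fails if it takes over 128 s, if anything falls off the work surface, if the arm or the gripper's body presses on something with over 40 N, if the wrist force passes 120 N, or if a joint passes its speed limit or range.

## Working session

There is one attempt and no reset: what is moved stays moved. The work goes in short steps, Python scripts to look and compute and a tool call to move; the robot and the scene stay as the last step left them, time stands still between calls to the robot, and variables do not carry over. Pictures are saved under pics/ and viewed, at most 14 in all, crops included, and the job is handed in when it is done.

Besides the shell and the picture viewer there is one more tool, called after "Call:" in YAML: its name, and indented under it one key for each argument. drive_tool: Moves the arm, as the interface text tells. Shift numbers are shares of 0.03 m and turn numbers shares of 360 degrees, none past 1 either way. Its arguments: {"type":"object","properties":{"plan":{"type":"array","items":{"type":"object","properties":{"x":{"type":"number"},"y":{"type":"number"},"z":{"type":"number"},"wx":{"type":"number"},"wy":{"type":"number"},"wz":{"type":"number"}}}},"claw":{"type":"number"},"grip_force":{"type":"number"}},"required":["plan"]}

```bash
mkdir -p pics; ls
python3 - <<'E'
from station import env
import cv2, numpy as np
for n in ["top","side"]:
    im=env.get_image(n); cv2.imwrite(f"pics/{n}0.png",im[:,:,::-1]); p=env.camera_params(n)
    print(n,np.round(p["intrinsics"],1).tolist(),np.round(p["view"],3).tolist())
print(env.state()); print(env.camera_params("wrist"))
E
```

```text
pics
top [[526.5, 0.0, 319.9], [0.0, 526.5, 237.2], [0.0, 0.0, 1.0]] [[-0.024, -1.0, -0.002, 0.015], [-0.997, 0.024, -0.072, 0.572], [0.072, 0.001, -0.997, 1.049], [0.0, 0.0, 0.0, 1.0]]
side [[509.4, 0.0, 332.6], [0.0, 509.4, 243.4], [0.0, 0.0, 1.0]] [[-0.719, -0.695, 0.004, 0.43], [-0.543, 0.559, -0.627, 0.347], [0.434, -0.452, -0.779, 0.926], [0.0, 0.0, 0.0, 1.0]]
{'t': 0.1, 'joint_pos': array([-7.83305003e-01,  4.07684795e-02,  8.38650158e-02, -3.96273753e-04,
       -1.61548295e+00, -3.33703417e-01]), 'dq': array([ 0.00034722, -0.00298352,  0.0023686 ,  0.00320304, -0.00189516,
        0.00126311]), 'tau': array([-4.06764506e-03, -3.69350946e+01,  3.48280549e+01,  6.95165768e+00,
       -4.56827824e-03, -8.36481689e-06]), 'eef_pos': array([ 0.26295343, -0.53897426,  0.23034646]), 'orientation': array([-2.55071280e-04, -2.24960571e-01,  9.74367523e-01,  7.78599913e-04]), 'ft_force': array([ 0.55380815, -0.5293714 , -0.0428036 ]), 'wrist_torque': array([-0.02535492,  0.00281477, -0.01573266]), 'finger_force': 0.0, 'width': 1.0032356308369905}
{'intrinsics': array([[371.64829954,   0.        , 315.6249703 ],
       [  0.        , 371.64829954, 238.98583369],
       [  0.        ,   0.        ,   1.        ]]), 'T_tool_cam': array([[ 9.90876951e-06, -9.50600705e-01, -3.10416332e-01,
         7.95088061e-02],
       [ 9.99999568e-01, -2.79183086e-04,  8.86874740e-04,
         5.86498359e-04],
       [-9.29726742e-04, -3.10416206e-01,  9.50600292e-01,
        -1.41716275e-01],
       [ 0.00000000e+00,  0.00000000e+00,  0.00000000e+00,
         1.00000000e+00]])}
```

View pics/top0.png

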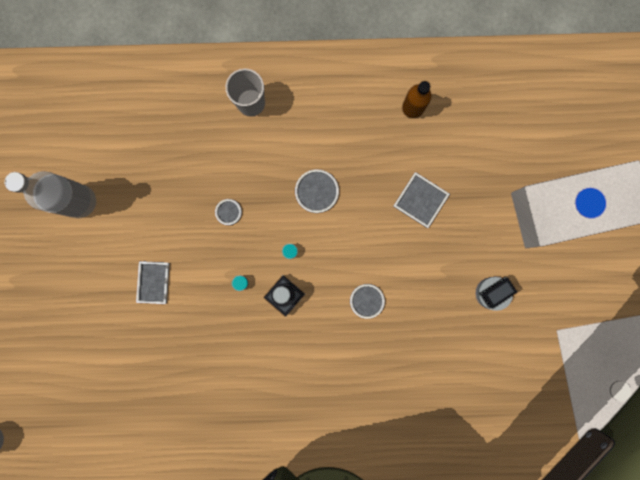

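View pics/side0.png

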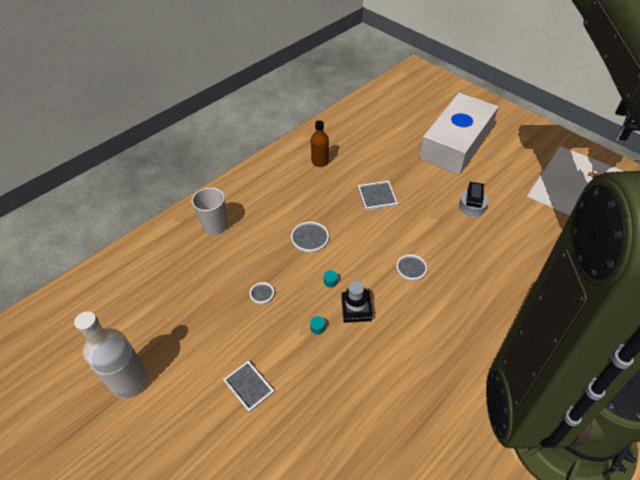

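The top view shows the dishes: big round (317,191), mid round (367,301), small round (228,212), square (421,200) and oblong (153,283). The square + cream pot + balm stack is at (284,296), and the powder tin + oblong stack is at (497,293).

Balm candidates are the grey top at (281,296), turquoise at (290,251) and turquoise at (240,283). The grey one on the cream pot fits the description; the turquoise ones are look-alikes.

```bash
cat > h.py <<'E'
import cv2, numpy as np
from station import env
def cast(n,uv,z):
    p=env.camera_params(n); V=np.array(p["view"]); R,t=V[:3,:3],V[:3,3]
    uv=np.atleast_2d(np.float64(uv)); d=np.c_[uv,np.ones(len(uv))]@np.linalg.inv(p["intrinsics"]).T@R
    c=-R.T@t; return (c+d*((z-c[2])/d[:,2])[:,None])[:,:2]
def blob(mask,uv,r):
    m=np.zeros_like(mask); u,v=uv; m[v-r:v+r,u-r:u+r]=mask[v-r:v+r,u-r:u+r]
    cs,_=cv2.findContours(m,cv2.RETR_EXTERNAL,cv2.CHAIN_APPROX_NONE); c=max(cs,key=cv2.contourArea)
    return c[:,0,:]
def rect(P):   # world mm rect: centre, sides, angle of long side (deg)
    (c,s,a)=cv2.minAreaRect(np.float32(P*1000)); 
    if s[0]<s[1]: s=s[::-1]; a+=90
    return np.round(c,1),np.round(s,1),round(a%180,1)
def meas(n,im,uv,r,z,f): 
    hsv=cv2.cvtColor(im,cv2.COLOR_RGB2HSV); return rect(cast(n,blob(np.uint8(f(hsv))*255,uv,r),z))
def go(x,y,yaw=None,z=None):  # mm, deg: needed tool shift; yaw = world direction of tool y
    from scipy.spatial.transform import Rotation as Ro
    s=env.state(); q=s["orientation"]; R=Ro.from_quat(q,scalar_first=True).as_matrix(); p=s["eef_pos"]*1000
    cur=np.degrees(np.arctan2(R[1,1],R[0,1])); d=0
    if yaw is not None: d=(yaw-cur+90)%180-90
    R2=Ro.from_euler('z',d,degrees=True).as_matrix()@R
    z=p[2] if z is None else z
    print("tcp",p.round(1),"yaw",cur.round(1),"wz tot",round(-d/360,4),"shift before turn",(R.T@([x,y,z]-p)/30).round(2),"after turn",(R2.T@([x,y,z]-p)/30).round(2),"j6",s["joint_pos"][5].round(2),"w",round(s["width"],3))
E
python3 - <<'E'
from h import *
im=env.get_image("top"); cv2.imwrite("pics/c.png",cv2.resize(im[230:330,220:320,::-1],None,fx=5,fy=5,interpolation=cv2.INTER_CUBIC))
low=lambda h:h[...,1]<70
for n,uv,r in [("big",(317,191),28),("mid",(367,301),24),("small",(228,212),20),("sq",(421,200),34),("obl",(153,283),28)]:
    print(n,meas("top",im,uv,r,.009,low))
grey=lambda h:(h[...,1]<60)&(h[...,2]>90)
print("balm",meas("top",im,(282,296),12,.084,grey))
print("sq",meas("top",im,(284,296),24,.030,lambda h:h[...,2]<70))
print("oblong",meas("top",im,(497,293),22,.058,lambda h:h[...,2]<70))
print("tin",meas("top",im,(497,293),24,.03,lambda h:h[...,1]<70))
for uv in [(290,251),(240,283)]: print("turq",meas("top",im,uv,14,.026,lambda h:(h[...,0]>80)&(h[...,0]<100)&(h[...,1]>120)))
s=env.get_image("side")
print("balm side",meas("side",s,(356,290),10,.084,grey))
E
```

```text
big (array([669.9,   5.8]), array([89.7, 88.9]), 178.6)
mid (array([440.5, -91.7]), array([69.2, 68.8]), 88.4)
small (array([630.5, 189.2]), array([53.8, 51.8]), 88.6)
sq (array([ 645.5, -209.6]), array([86.6, 86.2]), 145.7)
obl (array([489. , 345.7]), array([85.1, 63.2]), 176.0)
balm (array([460.3,  77.3]), array([32.1, 30.4]), 178.9)
sq (array([456.9,  74.6]), array([59.4, 57.9]), 138.0)
oblong (array([ 453.6, -342.9]), array([64.3, 38.1]), 121.3)
tin (array([ 452.8, -346.4]), array([74.1, 71. ]), 132.9)
turq (array([546.2,  63. ]), array([26.3, 26.2]), 178.8)
turq (array([483.8, 164.2]), array([28.2, 27.1]), 133.9)
balm side (array([454.5,  82.3]), array([43.1, 30.3]), 134.2)
```

View pics/c.png

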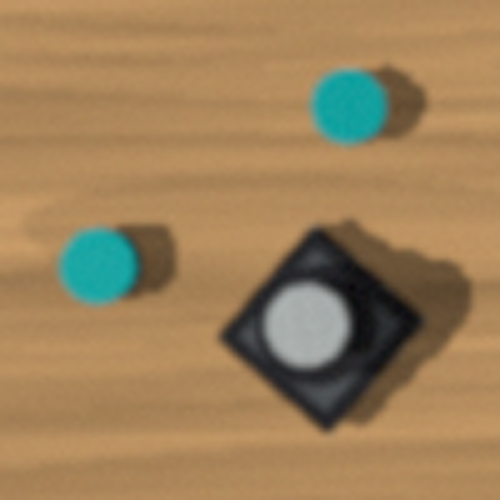

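The crop at 5x shows the grey metal lid at (305,325) on the black pot and square compact. The turquoise tins at (350,105) and (98,265) stand apart, so grey is the balm tin.

I start with the oblong compact, which is nearest.

```bash
python3 -c "
from h import *
go(453.6,-342.9,31.3,100)"
```

```text
tcp [ 263.  -539.1  230.7] yaw 116.0 wz tot 0.2353 shift before turn [-8.58  3.09  4.36] after turn [2.29 8.82 4.37] j6 -0.33 w 1.0
```

Call:
drive_tool:
  plan:
    - {"wz": 0.0196}
    - {"wz": 0.0196}
    - {"wz": 0.0196}
    - {"wz": 0.0196}
    - {"wz": 0.0196}
    - {"wz": 0.0196}
    - {"wz": 0.0196}
    - {"wz": 0.0196}
  claw: -1
  grip_force: 40

```text
validation failed for argument at $.pl...
```

Call:
drive_tool:
  plan:
    - {"wz": 0.0196}
    - {"wz": 0.0196}
    - {"wz": 0.0196}
    - {"wz": 0.0196}
    - {"x": 0.2, "y": 0.8}
    - {"x": 0.2, "y": 0.8}
    - {"x": 0.2, "y": 0.8}
    - {"x": 0.2, "y": 0.8}

```text
validation failed for argument at $.pl...
```

Call:
drive_tool:
  plan:
    - {"x": 0.25, "y": 0.8}
    - {"x": 0.25, "y": 0.8}
    - {"x": 0.25, "y": 0.8}
    - {"x": 0.25, "y": 0.8}
    - {"x": 0.25, "y": 0.8}
    - {"x": 0.25, "y": 0.8}
    - {"y": 0.8}
    - {}

```text
validation failed for argument at $.pl...
```

```bash
python3 -c "
from h import *
go(453.6,-342.9,31.3,37)
cv2.imwrite('pics/w1.png',env.get_image('wrist')[:,:,::-1])"
```

```text
tcp [ 263.  -539.1  230.7] yaw 116.0 wz tot 0.2353 shift before turn [-8.58  3.08  6.46] after turn [2.29 8.82 6.47] j6 -0.33 w 1.0
```

View pics/w1.png

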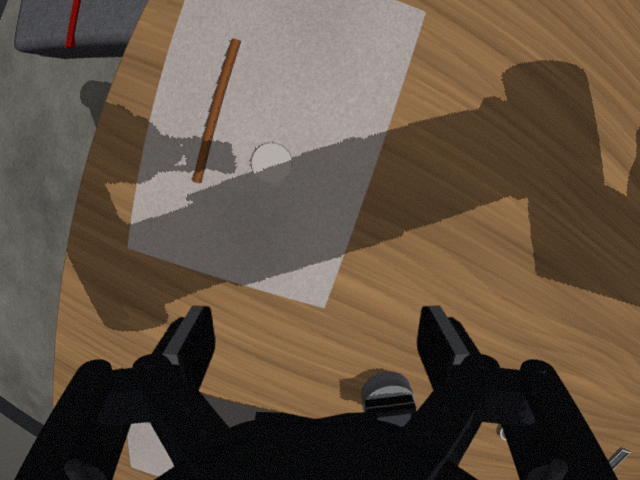

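The moves were refused, so the arm is still at the start: the wrist view shows the open fingers and the tin + oblong stack at (388,395). The rows probably need every key, so I'll give all six.

Call:
drive_tool:
  plan:
    - {"x": 0, "y": 0, "z": 0, "wx": 0, "wy": 0, "wz": 0.0196}
    - {"x": 0, "y": 0, "z": 0, "wx": 0, "wy": 0, "wz": 0.0196}
    - {"x": 0, "y": 0, "z": 0, "wx": 0, "wy": 0, "wz": 0.0196}
    - {"x": 0, "y": 0, "z": 0, "wx": 0, "wy": 0, "wz": 0.0196}
    - {"x": 0, "y": 0, "z": 0, "wx": 0, "wy": 0, "wz": 0.0196}
    - {"x": 0, "y": 0, "z": 0, "wx": 0, "wy": 0, "wz": 0.0196}
    - {"x": 0, "y": 0, "z": 0, "wx": 0, "wy": 0, "wz": 0.0196}
    - {"x": 0, "y": 0, "z": 0, "wx": 0, "wy": 0, "wz": 0.0196}
  claw: -1
  grip_force: 40

```text
t: 0.92
eef_pos: [0.263, -0.5392, 0.231]
orientation: [-0.0, 0.266, 0.964, 0.0]
ft_force: [0.2, -0.4, -0.7]
width: 1.0
finger_force: 0.0
```

Call:
drive_tool:
  plan:
    - {"x": 0, "y": 0, "z": 0, "wx": 0, "wy": 0, "wz": 0.0196}
    - {"x": 0, "y": 0, "z": 0, "wx": 0, "wy": 0, "wz": 0.0196}
    - {"x": 0, "y": 0, "z": 0, "wx": 0, "wy": 0, "wz": 0.0196}
    - {"x": 0, "y": 0, "z": 0, "wx": 0, "wy": 0, "wz": 0.0196}
    - {"x": 0.2, "y": 0.8, "z": 0, "wx": 0, "wy": 0, "wz": 0}
    - {"x": 0.2, "y": 0.8, "z": 0, "wx": 0, "wy": 0, "wz": 0}
    - {"x": 0.2, "y": 0.8, "z": 0, "wx": 0, "wy": 0, "wz": 0}
    - {"x": 0.2, "y": 0.8, "z": 0, "wx": 0, "wy": 0, "wz": 0}

```text
t: 1.58
eef_pos: [0.333, -0.468, 0.2311]
orientation: [-0.0, 0.49, 0.872, 0.0]
ft_force: [0.4, 0.3, 0.3]
width: 1.0
finger_force: 0.0
```

Call:
drive_tool:
  plan:
    - {"x": 0.25, "y": 0.8, "z": 0, "wx": 0, "wy": 0, "wz": 0}
    - {"x": 0.25, "y": 0.8, "z": 0, "wx": 0, "wy": 0, "wz": 0}
    - {"x": 0.25, "y": 0.8, "z": 0, "wx": 0, "wy": 0, "wz": 0}
    - {"x": 0.25, "y": 0.8, "z": 0, "wx": 0, "wy": 0, "wz": 0}
    - {"x": 0.25, "y": 0.8, "z": 0, "wx": 0, "wy": 0, "wz": 0}
    - {"x": 0.25, "y": 0.8, "z": 0, "wx": 0, "wy": 0, "wz": 0}
    - {"x": 0, "y": 0.8, "z": 0, "wx": 0, "wy": 0, "wz": 0}
    - {"x": 0, "y": 0, "z": 0, "wx": 0, "wy": 0, "wz": 0}

```text
t: 2.25
eef_pos: [0.455, -0.3407, 0.2305]
orientation: [-0.0, 0.489, 0.873, 0.0]
ft_force: [-0.1, -1.1, -1.2]
width: 1.002
finger_force: 0.0
```

```bash
python3 -c "
from h import *
go(453.6,-342.9,31.3,37)
im=env.get_image('top')
print('oblong',meas('top',im,(497,293),22,.058,lambda h:h[...,2]<70))
cv2.imwrite('pics/w2.png',env.get_image('wrist')[:,:,::-1])"
```

```text
tcp [ 455.  -340.7  230.5] yaw 31.5 wz tot 0.0006 shift before turn [-0.04 -0.08  6.45] after turn [-0.04 -0.08  6.45] j6 -2.3 w 1.002Traceback (most recent call last):
  File "<string>", line 5, in <module>
    print('oblong',meas('top',im,(497,293),22,.058,lambda h:h[...,2]<70))
                   ~~~~^^^^^^^^^^^^^^^^^^^^^^^^^^^^^^^^^^^^^^^^^^^^^^^^^
  File "h.py", line 16, in meas
    hsv=cv2.cvtColor(im,cv2.COLOR_RGB2HSV); return rect(cast(n,blob(np.uint8(f(hsv))*255,uv,r),z))
                                                               ~~~~^^^^^^^^^^^^^^^^^^^^^^^^^^^
  File "h.py", line 9, in blob
    cs,_=cv2.findContours(m,cv2.RETR_EXTERNAL,cv2.CHAIN_APPROX_NONE); c=max(cs,key=cv2.contourArea)
                                                                        ~~~^^^^^^^^^^^^^^^^^^^^^^^^
ValueError: max() iterable argument is empty
```

Call:
drive_tool:
  plan:
    - {"x": -0.04, "y": -0.08, "z": 0.9, "wx": 0, "wy": 0, "wz": 0}
    - {"x": 0, "y": 0, "z": 0.9, "wx": 0, "wy": 0, "wz": 0}
    - {"x": 0, "y": 0, "z": 0.9, "wx": 0, "wy": 0, "wz": 0}
    - {"x": 0, "y": 0, "z": 0.9, "wx": 0, "wy": 0, "wz": 0}
    - {"x": 0, "y": 0, "z": 0.9, "wx": 0, "wy": 0, "wz": 0}
    - {"x": 0, "y": 0, "z": 0, "wx": 0, "wy": 0, "wz": 0}
    - {"x": 0, "y": 0, "z": 0, "wx": 0, "wy": 0, "wz": 0}
    - {"x": 0, "y": 0, "z": 0, "wx": 0, "wy": 0, "wz": 0}

```text
t: 2.97
eef_pos: [0.4516, -0.3463, 0.0985]
orientation: [0.001, 0.49, 0.872, -0.0]
ft_force: [-0.2, -0.5, 1.0]
width: 1.001
finger_force: 0.0
```

```bash
python3 -c "
from h import *
go(453.6,-342.9,31.3,37)
cv2.imwrite('pics/w2.png',env.get_image('wrist')[:,:,::-1])"
```

```text
tcp [ 451.6 -346.3   98.5] yaw 31.3 wz tot 0.0 shift before turn [0.07 0.11 2.05] after turn [0.07 0.11 2.05] j6 -2.29 w 1.001
```

View pics/w2.png

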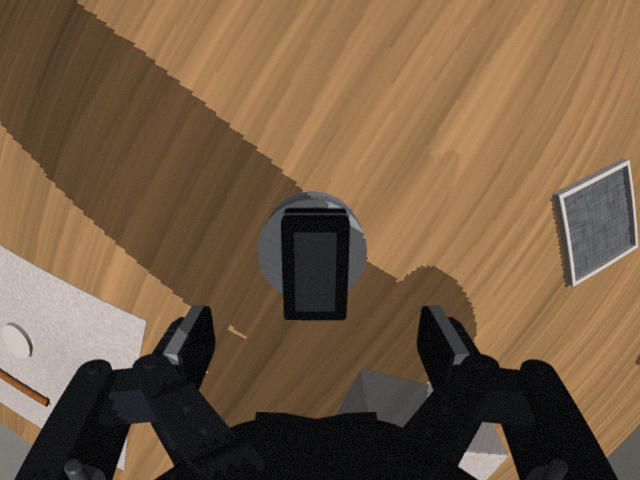

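The wrist view shows the oblong lid centred at (315,267) between the fingers and aligned with them. Descending to grasp.

Call:
drive_tool:
  plan:
    - {"x": 0.12, "y": 0.04, "z": 0.45, "wx": 0, "wy": 0, "wz": 0}
    - {"x": 0, "y": 0, "z": 0.4, "wx": 0, "wy": 0, "wz": 0}
    - {"x": 0, "y": 0, "z": 0.4, "wx": 0, "wy": 0, "wz": 0}
    - {"x": 0, "y": 0, "z": 0.4, "wx": 0, "wy": 0, "wz": 0}
    - {"x": 0, "y": 0, "z": 0.4, "wx": 0, "wy": 0, "wz": 0}
    - {"x": 0, "y": 0, "z": 0, "wx": 0, "wy": 0, "wz": 0}
    - {"x": 0, "y": 0, "z": 0, "wx": 0, "wy": 0, "wz": 0}
    - {"x": 0, "y": 0, "z": 0, "wx": 0, "wy": 0, "wz": 0}

```text
t: 3.68
eef_pos: [0.4506, -0.3419, 0.0353]
orientation: [0.0, 0.49, 0.872, -0.0]
ft_force: [0.3, 0.2, -0.5]
width: 1.0
finger_force: 0.0
```

Call:
drive_tool:
  plan:
    - {"x": 0, "y": 0, "z": 0, "wx": 0, "wy": 0, "wz": 0}
    - {"x": 0, "y": 0, "z": 0, "wx": 0, "wy": 0, "wz": 0}
    - {"x": 0, "y": 0, "z": 0, "wx": 0, "wy": 0, "wz": 0}
    - {"x": 0, "y": 0, "z": 0, "wx": 0, "wy": 0, "wz": 0}
    - {"x": 0, "y": 0, "z": 0, "wx": 0, "wy": 0, "wz": 0}
    - {"x": 0, "y": 0, "z": 0, "wx": 0, "wy": 0, "wz": 0}
    - {"x": 0, "y": 0, "z": 0, "wx": 0, "wy": 0, "wz": 0}
    - {"x": 0, "y": 0, "z": 0, "wx": 0, "wy": 0, "wz": 0}
  claw: 1

```text
t: 4.35
eef_pos: [0.4507, -0.3418, 0.0353]
orientation: [0.0, 0.49, 0.872, -0.0]
ft_force: [-0.1, 0.9, 3.7]
width: 0.414
finger_force: 42.1
```

Call:
drive_tool:
  plan:
    - {"x": 0, "y": 0, "z": -0.2, "wx": 0, "wy": 0, "wz": 0}
    - {"x": 0, "y": 0, "z": -0.5, "wx": 0, "wy": 0, "wz": 0}
    - {"x": 0, "y": 0, "z": -0.6, "wx": 0, "wy": 0, "wz": 0}
    - {"x": 0, "y": 0, "z": -0.6, "wx": 0, "wy": 0, "wz": 0}
    - {"x": 0, "y": 0, "z": -0.6, "wx": 0, "wy": 0, "wz": 0}
    - {"x": 0, "y": 0, "z": -0.6, "wx": 0, "wy": 0, "wz": 0}
    - {"x": 0, "y": 0, "z": -0.6, "wx": 0, "wy": 0, "wz": 0}
    - {"x": 0, "y": 0, "z": -0.6, "wx": 0, "wy": 0, "wz": 0}

```text
t: 5.02
eef_pos: [0.45, -0.3414, 0.1644]
orientation: [-0.001, 0.49, 0.872, 0.0]
ft_force: [-0.5, 0.8, -0.8]
width: 0.41
finger_force: 41.7
```

Call:
drive_tool:
  plan:
    - {"x": 0, "y": 0, "z": 0, "wx": 0, "wy": 0, "wz": -0.019}
    - {"x": 0, "y": 0, "z": 0, "wx": 0, "wy": 0, "wz": -0.019}
    - {"x": 0, "y": 0, "z": 0, "wx": 0, "wy": 0, "wz": -0.019}
    - {"x": 0, "y": 0, "z": 0, "wx": 0, "wy": 0, "wz": -0.019}
    - {"x": 0, "y": 0, "z": 0, "wx": 0, "wy": 0, "wz": -0.019}
    - {"x": 0, "y": 0, "z": 0, "wx": 0, "wy": 0, "wz": -0.019}
    - {"x": 0, "y": 0, "z": 0, "wx": 0, "wy": 0, "wz": -0.019}
    - {"x": 0, "y": 0, "z": 0, "wx": 0, "wy": 0, "wz": -0.019}

```text
t: 5.68
eef_pos: [0.4501, -0.3414, 0.1634]
orientation: [-0.001, 0.032, 1.0, 0.0]
ft_force: [-0.7, -0.1, -0.5]
width: 0.41
finger_force: 41.6
```

```bash
cat >> h.py <<'E'
def wcast(uv,z):   # wrist pixels to world xy (m) on plane z
    from scipy.spatial.transform import Rotation as Ro
    s=env.state(); p=env.camera_params("wrist"); T=np.array(p["T_tool_cam"]); K=p["intrinsics"]
    R=Ro.from_quat(s["orientation"],scalar_first=True).as_matrix()
    d=(np.atleast_2d(np.float64(uv))-K[:2,2])/K[0,0]; r=np.linalg.norm(d,axis=1,keepdims=True)+1e-9
    d=np.c_[d/r*np.sin(r),np.cos(r)]@T[:3,:3].T@R.T; c=s["eef_pos"]+R@T[:3,3]
    return (c+d*((z-c[2])/d[:,2])[:,None])[:,:2]
def wmeas(im,uv,r,z,f):
    hsv=cv2.cvtColor(im,cv2.COLOR_RGB2HSV); return rect(wcast(blob(np.uint8(f(hsv))*255,uv,r),z))
E
python3 -c "
from h import *
go(489,345.7,86)
im=env.get_image('top')
print('tin',meas('top',im,(497,297),26,.03,lambda h:h[...,1]<70))
cv2.imwrite('pics/t3.png',cv2.hconcat([im[220:380,420:580],env.get_image('wrist')[150:310,235:395]])[:,:,::-1])"
```

```text
tcp [ 450.1 -341.4  163.4] yaw 86.4 wz tot 0.0011 shift before turn [1.500e-01 2.294e+01 2.000e-02] after turn [3.000e-01 2.294e+01 2.000e-02] j6 -1.34 w 0.41
tin (array([ 438.5, -390.5]), array([92.5, 29.9]), 149.0)
```

View pics/t3.png

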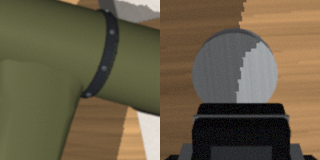

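Call:
drive_tool:
  plan:
    - {"x": 0, "y": 0.5, "z": 0, "wx": 0, "wy": 0, "wz": 0}
    - {"x": 0, "y": 0.9, "z": 0, "wx": 0, "wy": 0, "wz": 0}
    - {"x": 0, "y": 0.9, "z": 0, "wx": 0, "wy": 0, "wz": 0}
    - {"x": 0, "y": 0.9, "z": 0, "wx": 0, "wy": 0, "wz": 0}
    - {"x": 0, "y": 0.9, "z": 0, "wx": 0, "wy": 0, "wz": 0}
    - {"x": 0, "y": 0.9, "z": 0, "wx": 0, "wy": 0, "wz": 0}
    - {"x": 0, "y": 0.9, "z": 0, "wx": 0, "wy": 0, "wz": 0}
    - {"x": 0, "y": 0.9, "z": 0, "wx": 0, "wy": 0, "wz": 0}

```text
t: 6.45
eef_pos: [0.4641, -0.1368, 0.1638]
orientation: [-0.0, 0.037, 0.999, 0.0]
ft_force: [0.7, 1.0, -1.2]
width: 0.412
finger_force: 41.6
```

Call:
drive_tool:
  plan:
    - {"x": 0, "y": 0.9, "z": 0, "wx": 0, "wy": 0, "wz": 0}
    - {"x": 0, "y": 0.9, "z": 0, "wx": 0, "wy": 0, "wz": 0}
    - {"x": 0, "y": 0.9, "z": 0, "wx": 0, "wy": 0, "wz": 0}
    - {"x": 0, "y": 0.9, "z": 0, "wx": 0, "wy": 0, "wz": 0}
    - {"x": 0, "y": 0.9, "z": 0, "wx": 0, "wy": 0, "wz": 0}
    - {"x": 0, "y": 0.9, "z": 0, "wx": 0, "wy": 0, "wz": 0}
    - {"x": 0, "y": 0.9, "z": 0, "wx": 0, "wy": 0, "wz": 0}
    - {"x": 0, "y": 0.9, "z": 0, "wx": 0, "wy": 0, "wz": 0}

```text
t: 7.12
eef_pos: [0.479, 0.0787, 0.1639]
orientation: [-0.0, 0.037, 0.999, 0.0]
ft_force: [0.5, 0.6, -0.6]
width: 0.413
finger_force: 41.6
```

Call:
drive_tool:
  plan:
    - {"x": 0, "y": 0.9, "z": 0, "wx": 0, "wy": 0, "wz": 0}
    - {"x": 0, "y": 0.9, "z": 0, "wx": 0, "wy": 0, "wz": 0}
    - {"x": 0, "y": 0.9, "z": 0, "wx": 0, "wy": 0, "wz": 0}
    - {"x": 0, "y": 0.9, "z": 0, "wx": 0, "wy": 0, "wz": 0}
    - {"x": 0, "y": 0.9, "z": 0, "wx": 0, "wy": 0, "wz": 0}
    - {"x": 0, "y": 0.9, "z": 0, "wx": 0, "wy": 0, "wz": 0}
    - {"x": 0, "y": 0.9, "z": 0, "wx": 0, "wy": 0, "wz": 0}
    - {"x": 0, "y": 0, "z": 0, "wx": 0, "wy": 0, "wz": 0}

```text
t: 7.78
eef_pos: [0.4919, 0.2693, 0.1627]
orientation: [-0.001, 0.035, 0.999, -0.0]
ft_force: [-0.1, -2.5, -0.5]
width: 0.411
finger_force: 41.6
```

```bash
python3 -c "
from h import *
go(489,345.7,86,8.3)
im=env.get_image('top')
print('tin',meas('top',im,(497,297),26,.03,lambda h:h[...,1]<70))
w=env.get_image('wrist');cv2.imwrite('pics/w3.png',w[:,:,::-1])"
```

```text
tcp [491.9 269.3 162.7] yaw 86.0 wz tot -0.0001 shift before turn [0.27 2.54 5.15] after turn [0.27 2.54 5.15] j6 -2.5 w 0.411
tin (array([ 451.4, -343.8]), array([71.9, 67.6]), 87.4)
```

View pics/w3.png

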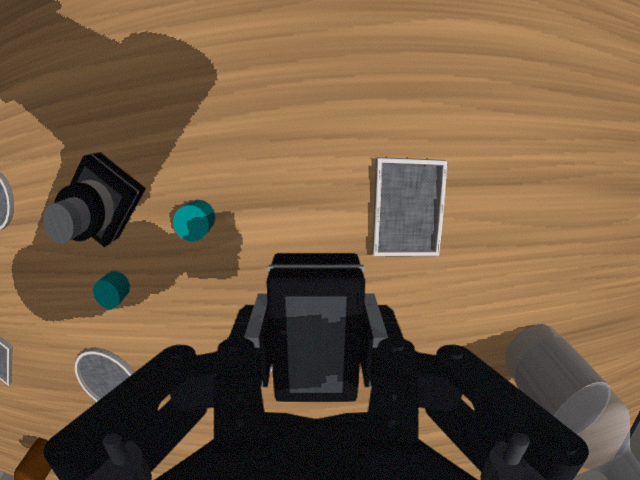

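The held compact (lid centre about (316,332)) sits square between the fingers, and the oblong dish is at (409,207).

```bash
python3 -c "
from h import *
P=rect(wcast([(374,158),(447,160),(441,257),(374,255)],.009)); print('dish',P)
print('held',rect(wcast([(270,264),(361,264),(358,401),(275,401)],.185)))
print(env.state()['eef_pos'])"
```

```text
dish (array([488.4, 346.5]), array([86.6, 62. ]), 177.5)
held (array([492.5, 267.6]), array([64. , 35.7]), 175.9)
[0.49196708 0.26656257 0.16315703]
```

Call:
drive_tool:
  plan:
    - {"x": 0.3, "y": 0.5, "z": 0, "wx": 0, "wy": 0, "wz": 0}
    - {"x": 0, "y": 0.8, "z": 0.5, "wx": 0, "wy": 0, "wz": 0}
    - {"x": 0, "y": 0.8, "z": 0.8, "wx": 0, "wy": 0, "wz": 0}
    - {"x": 0, "y": 0.5, "z": 0.8, "wx": 0, "wy": 0, "wz": 0}
    - {"x": 0, "y": 0, "z": 0.8, "wx": 0, "wy": 0, "wz": 0}
    - {"x": 0, "y": 0, "z": 0.6, "wx": 0, "wy": 0, "wz": 0}
    - {"x": 0, "y": 0, "z": 0, "wx": 0, "wy": 0, "wz": 0}
    - {"x": 0, "y": 0, "z": 0, "wx": 0, "wy": 0, "wz": 0}

```text
t: 8.55
eef_pos: [0.4887, 0.3432, 0.0585]
orientation: [-0.0, 0.036, 0.999, -0.001]
ft_force: [-0.4, -0.0, 1.0]
width: 0.408
finger_force: 41.6
```

```bash
python3 -c "
from h import *
go(488.6,346.2,87,8.3)"
```

```text
tcp [488.7 343.2  58.5] yaw 85.9 wz tot -0.003 shift before turn [0.01 0.1  1.67] after turn [0.01 0.1  1.67] j6 -2.59 w 0.408
```

Call:
drive_tool:
  plan:
    - {"x": 0, "y": 0.1, "z": 0.4, "wx": 0, "wy": 0, "wz": 0}
    - {"x": 0, "y": 0, "z": 0.4, "wx": 0, "wy": 0, "wz": 0}
    - {"x": 0, "y": 0, "z": 0.4, "wx": 0, "wy": 0, "wz": 0}
    - {"x": 0, "y": 0, "z": 0.25, "wx": 0, "wy": 0, "wz": 0}
    - {"x": 0, "y": 0, "z": 0.1, "wx": 0, "wy": 0, "wz": 0}
    - {"x": 0, "y": 0, "z": 0.06, "wx": 0, "wy": 0, "wz": 0}
    - {"x": 0, "y": 0, "z": 0.03, "wx": 0, "wy": 0, "wz": 0}
    - {"x": 0, "y": 0, "z": 0, "wx": 0, "wy": 0, "wz": 0}

```text
t: 9.22
eef_pos: [0.4891, 0.3475, 0.0099]
orientation: [0.0, 0.034, 0.999, 0.0]
ft_force: [-0.3, -0.5, -0.9]
width: 0.41
finger_force: 41.6
```

Call:
drive_tool:
  plan:
    - {"x": 0, "y": 0, "z": 0.03, "wx": 0, "wy": 0, "wz": 0}
    - {"x": 0, "y": 0, "z": 0.03, "wx": 0, "wy": 0, "wz": 0}
    - {"x": 0, "y": 0, "z": 0, "wx": 0, "wy": 0, "wz": 0}
    - {"x": 0, "y": 0, "z": 0, "wx": 0, "wy": 0, "wz": 0}
    - {"x": 0, "y": 0, "z": 0, "wx": 0, "wy": 0, "wz": 0}
    - {"x": 0, "y": 0, "z": 0, "wx": 0, "wy": 0, "wz": 0}
    - {"x": 0, "y": 0, "z": 0, "wx": 0, "wy": 0, "wz": 0}
    - {"x": 0, "y": 0, "z": 0, "wx": 0, "wy": 0, "wz": 0}

```text
t: 9.88
eef_pos: [0.4892, 0.3477, 0.0083]
orientation: [0.0, 0.034, 0.999, 0.0]
ft_force: [-0.3, 0.7, 3.2]
width: 0.408
finger_force: 42.0
```

Call:
drive_tool:
  plan:
    - {"x": 0, "y": 0, "z": 0, "wx": 0, "wy": 0, "wz": 0}
    - {"x": 0, "y": 0, "z": 0, "wx": 0, "wy": 0, "wz": 0}
    - {"x": 0, "y": 0, "z": 0, "wx": 0, "wy": 0, "wz": 0}
    - {"x": 0, "y": 0, "z": 0, "wx": 0, "wy": 0, "wz": 0}
    - {"x": 0, "y": 0, "z": 0, "wx": 0, "wy": 0, "wz": 0}
    - {"x": 0, "y": 0, "z": 0, "wx": 0, "wy": 0, "wz": 0}
    - {"x": 0, "y": 0, "z": 0, "wx": 0, "wy": 0, "wz": 0}
    - {"x": 0, "y": 0, "z": -0.1, "wx": 0, "wy": 0, "wz": 0}
  claw: -1

```text
t: 10.55
eef_pos: [0.4886, 0.3471, 0.0102]
orientation: [-0.001, 0.035, 0.999, -0.0]
ft_force: [-0.6, 0.0, -0.0]
width: 0.999
finger_force: 0.0
```

Call:
drive_tool:
  plan:
    - {"x": 0, "y": 0, "z": -0.5, "wx": 0, "wy": 0, "wz": 0}
    - {"x": 0, "y": 0, "z": -1, "wx": 0, "wy": 0, "wz": 0}
    - {"x": 0, "y": 0, "z": -1, "wx": 0, "wy": 0, "wz": 0}
    - {"x": 0, "y": 0, "z": -1, "wx": 0, "wy": 0, "wz": 0}
    - {"x": 0, "y": 0, "z": -1, "wx": 0, "wy": 0, "wz": 0}
    - {"x": 0, "y": 0, "z": -1, "wx": 0, "wy": 0, "wz": 0}
    - {"x": 0, "y": -0.5, "z": -0.5, "wx": 0, "wy": 0, "wz": 0}
    - {"x": 0, "y": -1, "z": 0, "wx": 0, "wy": 0, "wz": 0}

```text
t: 11.22
eef_pos: [0.487, 0.3044, 0.1955]
orientation: [0.003, 0.033, 0.999, 0.002]
ft_force: [1.0, -0.9, -0.0]
width: 1.002
finger_force: 0.0
```

Call:
drive_tool:
  plan:
    - {"x": 0, "y": -1, "z": 0, "wx": 0, "wy": 0, "wz": 0}
    - {"x": 0, "y": -1, "z": 0, "wx": 0, "wy": 0, "wz": 0}
    - {"x": 0, "y": -1, "z": 0, "wx": 0, "wy": 0, "wz": 0}
    - {"x": 0, "y": -1, "z": 0, "wx": 0, "wy": 0, "wz": 0}
    - {"x": 0, "y": -1, "z": 0, "wx": 0, "wy": 0, "wz": 0}
    - {"x": 0, "y": -1, "z": 0, "wx": 0, "wy": 0, "wz": 0}
    - {"x": 0, "y": -1, "z": 0, "wx": 0, "wy": 0, "wz": 0}
    - {"x": 0, "y": 0, "z": 0, "wx": 0, "wy": 0, "wz": 0}

```text
t: 11.88
eef_pos: [0.4711, 0.0894, 0.192]
orientation: [0.001, 0.036, 0.999, 0.0]
ft_force: [-0.0, 1.2, 0.5]
width: 1.001
finger_force: 0.0
```

```bash
python3 -c "
from h import *
im=env.get_image('top')
print('oblong',meas('top',im,(150,283),30,.031,lambda h:h[...,2]<70))
go(460.3,77.3,86,91)
w=env.get_image('wrist');cv2.imwrite('pics/w4.png',w[:,:,::-1])"
```

```text
oblong (array([493.1, 339.5]), array([61.3, 44.6]), 175.4)
tcp [471.4  91.  191.7] yaw 85.9 wz tot -0.0003 shift before turn [ 0.34 -0.49  3.36] after turn [ 0.34 -0.49  3.36] j6 -2.26 w 0.999
```

View pics/w4.png

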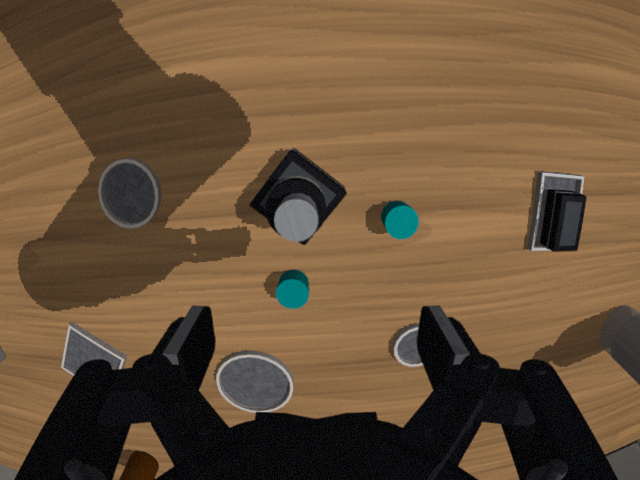

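The oblong compact now lies in its dish at (562,215). The grey balm lid is at (297,217) on the stack, with the turquoise look-alikes at (400,219) and (293,289).

```bash
python3 -c "
from h import *
w=env.get_image('wrist')
p=wcast(cv2.minEnclosingCircle(blob(np.uint8((cv2.cvtColor(w,cv2.COLOR_RGB2HSV)[...,2]>75)&(cv2.cvtColor(w,cv2.COLOR_RGB2HSV)[...,1]<50))*255,(297,215),28))[0],.084)[0]*1000
print(wmeas(w,(297,215),28,.084,lambda h:(h[...,2]>75)&(h[...,1]<50)),p)
print('hand',wcast([(297,215)],.084))
print('small dish',wcast([(412,346)],.009))
go(*p,86,66)"
```

```text
(array([457.9,  80.2]), array([31.6, 31. ]), 104.4) [456.27408963  80.40056659]
hand [[0.45455696 0.08199697]]
small dish [[0.62495526 0.18669468]]
tcp [471.4  92.9 191.2] yaw 86.0 wz tot 0.0 shift before turn [ 0.48 -0.45  4.17] after turn [ 0.48 -0.45  4.17] j6 -2.26 w 1.0
```

Call:
drive_tool:
  plan:
    - {"x": 0.43, "y": -0.46, "z": 0.3, "wx": 0, "wy": 0, "wz": 0}
    - {"x": 0, "y": 0, "z": 0.7, "wx": 0, "wy": 0, "wz": 0}
    - {"x": 0, "y": 0, "z": 0.7, "wx": 0, "wy": 0, "wz": 0}
    - {"x": 0, "y": 0, "z": 0.4, "wx": 0, "wy": 0, "wz": 0}
    - {"x": 0, "y": 0, "z": 0, "wx": 0, "wy": 0, "wz": 0}
    - {"x": 0, "y": 0, "z": 0, "wx": 0, "wy": 0, "wz": 0}
    - {"x": 0, "y": 0, "z": 0, "wx": 0, "wy": 0, "wz": 0}
    - {"x": 0, "y": 0, "z": 0, "wx": 0, "wy": 0, "wz": 0}

```text
t: 12.7
eef_pos: [0.4583, 0.0806, 0.1292]
orientation: [0.001, 0.034, 0.999, 0.0]
ft_force: [-0.0, 0.4, 0.2]
width: 1.002
finger_force: 0.0
```

```bash
python3 -c "
from h import *
w=env.get_image('wrist')
uv=(315,270)
try: print(wmeas(w,uv,70,.084,lambda h:(h[...,2]>75)&(h[...,1]<50)))
except Exception as e: print(e)
go(458,79.5,86,66)
cv2.imwrite('pics/w5.png',w[:,:,::-1])"
```

```text
(array([456.7,  80.3]), array([33.8, 30.5]), 125.0)
tcp [458.2  80.5 129.1] yaw 86.1 wz tot 0.0002 shift before turn [ 0.01 -0.04  2.1 ] after turn [ 0.01 -0.04  2.1 ] j6 -2.25 w 0.998
```

View pics/w5.png

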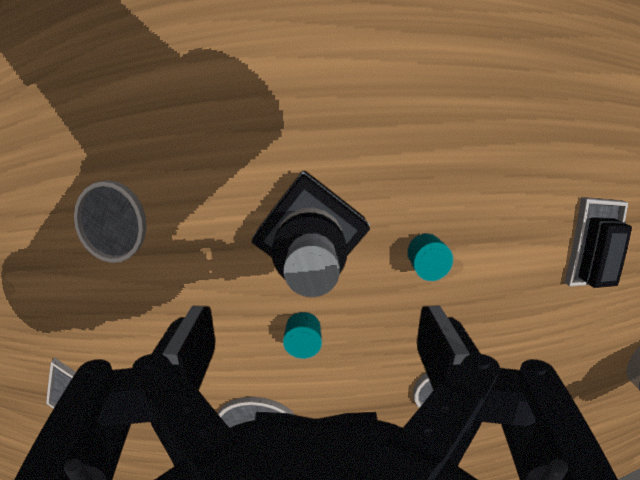

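The balm lid at (312,270) is centred between the fingers, with the turquoise tins clear at (430,257) and (303,335).

Call:
drive_tool:
  plan:
    - {"x": 0, "y": 0, "z": 0.4, "wx": 0, "wy": 0, "wz": 0}
    - {"x": 0, "y": 0, "z": 0.5, "wx": 0, "wy": 0, "wz": 0}
    - {"x": 0, "y": 0, "z": 0.5, "wx": 0, "wy": 0, "wz": 0}
    - {"x": 0, "y": 0, "z": 0.4, "wx": 0, "wy": 0, "wz": 0}
    - {"x": 0, "y": 0, "z": 0.3, "wx": 0, "wy": 0, "wz": 0}
    - {"x": 0, "y": 0, "z": 0, "wx": 0, "wy": 0, "wz": 0}
    - {"x": 0, "y": 0, "z": 0, "wx": 0, "wy": 0, "wz": 0}
    - {"x": 0, "y": 0, "z": 0, "wx": 0, "wy": 0, "wz": 0}

```text
t: 13.42
eef_pos: [0.4581, 0.0802, 0.0656]
orientation: [0.001, 0.034, 0.999, 0.0]
ft_force: [-0.3, 0.2, 0.6]
width: 0.999
finger_force: 0.0
```

Call:
drive_tool:
  plan:
    - {"x": 0, "y": 0, "z": 0, "wx": 0, "wy": 0, "wz": 0}
    - {"x": 0, "y": 0, "z": 0, "wx": 0, "wy": 0, "wz": 0}
    - {"x": 0, "y": 0, "z": 0, "wx": 0, "wy": 0, "wz": 0}
    - {"x": 0, "y": 0, "z": 0, "wx": 0, "wy": 0, "wz": 0}
    - {"x": 0, "y": 0, "z": 0, "wx": 0, "wy": 0, "wz": 0}
    - {"x": 0, "y": 0, "z": 0, "wx": 0, "wy": 0, "wz": 0}
    - {"x": 0, "y": 0, "z": 0, "wx": 0, "wy": 0, "wz": 0}
    - {"x": 0, "y": 0, "z": 0, "wx": 0, "wy": 0, "wz": 0}
  claw: 1

```text
t: 14.08
eef_pos: [0.4579, 0.0802, 0.0652]
orientation: [0.0, 0.034, 0.999, 0.0]
ft_force: [-0.5, -0.6, 3.0]
width: 0.334
finger_force: 39.6
```

Call:
drive_tool:
  plan:
    - {"x": 0, "y": 0, "z": -0.2, "wx": 0, "wy": 0, "wz": 0}
    - {"x": 0, "y": 0, "z": -0.6, "wx": 0, "wy": 0, "wz": 0}
    - {"x": 0, "y": 0, "z": -0.8, "wx": 0, "wy": 0, "wz": 0}
    - {"x": 0, "y": 0, "z": -0.6, "wx": 0, "wy": 0, "wz": 0}
    - {"x": -0.4, "y": 0.3, "z": -0.3, "wx": 0, "wy": 0, "wz": 0}
    - {"x": -0.8, "y": 0.6, "z": 0, "wx": 0, "wy": 0, "wz": 0}
    - {"x": -0.8, "y": 0.6, "z": 0, "wx": 0, "wy": 0, "wz": 0}
    - {"x": -0.8, "y": 0.6, "z": 0, "wx": 0, "wy": 0, "wz": 0}

```text
t: 14.75
eef_pos: [0.5466, 0.1379, 0.1401]
orientation: [0.0, 0.035, 0.999, 0.0]
ft_force: [-0.7, 0.9, 0.3]
width: 0.336
finger_force: 39.5
```

Call:
drive_tool:
  plan:
    - {"x": -0.8, "y": 0.6, "z": 0, "wx": 0, "wy": 0, "wz": 0}
    - {"x": -0.8, "y": 0.6, "z": 0, "wx": 0, "wy": 0, "wz": 0}
    - {"x": -0.6, "y": 0.4, "z": 0, "wx": 0, "wy": 0, "wz": 0}
    - {"x": -0.4, "y": 0.3, "z": 0, "wx": 0, "wy": 0, "wz": 0}
    - {"x": 0, "y": 0, "z": 0, "wx": 0, "wy": 0, "wz": 0}
    - {"x": 0, "y": 0, "z": 0, "wx": 0, "wy": 0, "wz": 0}
    - {"x": 0, "y": 0, "z": 0, "wx": 0, "wy": 0, "wz": 0}
    - {"x": 0, "y": 0, "z": 0, "wx": 0, "wy": 0, "wz": 0}

```text
t: 15.42
eef_pos: [0.627, 0.1883, 0.1401]
orientation: [-0.0, 0.035, 0.999, 0.0]
ft_force: [0.4, 0.4, 0.7]
width: 0.33
finger_force: 39.5
```

```bash
python3 -c "
from h import *
go(629.5,189,86,10.3)
w=env.get_image('wrist'); print('dish',wmeas(w,(315,250),90,.009,lambda h:(h[...,1]<50)))
im=env.get_image('top')
print('tin',meas('top',im,(497,297),26,.03,lambda h:h[...,1]<70))
cv2.imwrite('pics/w6.png',w[:,:,::-1])"
```

```text
tcp [627.  188.3 140.1] yaw 86.0 wz tot 0.0001 shift before turn [-0.08  0.03  4.33] after turn [-0.08  0.03  4.33] j6 -2.24 w 0.33
dish (array([698.5, 182.8]), array([68.8, 58.9]), 86.0)
tin (array([ 451.4, -343.8]), array([71.9, 67.6]), 87.4)
```

View pics/w6.png

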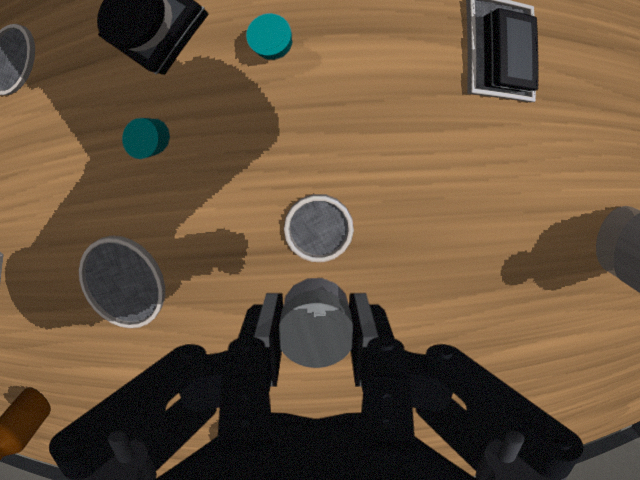

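The small dish at (319,228) is almost straight below the tool; the balm tin is held upright at (316,322). Lowering it.

Call:
drive_tool:
  plan:
    - {"x": -0.05, "y": 0.07, "z": 0.4, "wx": 0, "wy": 0, "wz": 0}
    - {"x": 0, "y": 0, "z": 0.8, "wx": 0, "wy": 0, "wz": 0}
    - {"x": 0, "y": 0, "z": 0.8, "wx": 0, "wy": 0, "wz": 0}
    - {"x": 0, "y": 0, "z": 0.8, "wx": 0, "wy": 0, "wz": 0}
    - {"x": 0, "y": 0, "z": 0.6, "wx": 0, "wy": 0, "wz": 0}
    - {"x": 0, "y": 0, "z": 0.4, "wx": 0, "wy": 0, "wz": 0}
    - {"x": 0, "y": 0, "z": 0.2, "wx": 0, "wy": 0, "wz": 0}
    - {"x": 0, "y": 0, "z": 0.1, "wx": 0, "wy": 0, "wz": 0}

```text
t: 16.18
eef_pos: [0.6287, 0.1904, 0.0158]
orientation: [-0.0, 0.034, 0.999, -0.0]
ft_force: [0.5, 0.3, -0.4]
width: 0.333
finger_force: 39.5
```

Call:
drive_tool:
  plan:
    - {"x": 0, "y": 0, "z": 0.1, "wx": 0, "wy": 0, "wz": 0}
    - {"x": 0, "y": 0, "z": 0.05, "wx": 0, "wy": 0, "wz": 0}
    - {"x": 0, "y": 0, "z": 0, "wx": 0, "wy": 0, "wz": 0}
    - {"x": 0, "y": 0, "z": 0, "wx": 0, "wy": 0, "wz": 0}
    - {"x": 0, "y": 0, "z": 0, "wx": 0, "wy": 0, "wz": 0}
    - {"x": 0, "y": 0, "z": 0, "wx": 0, "wy": 0, "wz": 0}
    - {"x": 0, "y": 0, "z": 0, "wx": 0, "wy": 0, "wz": 0}
    - {"x": 0, "y": 0, "z": 0, "wx": 0, "wy": 0, "wz": 0}

```text
t: 16.85
eef_pos: [0.6292, 0.1907, 0.0125]
orientation: [0.0, 0.034, 0.999, 0.0]
ft_force: [0.2, -0.5, 0.2]
width: 0.331
finger_force: 39.5
```

Call:
drive_tool:
  plan:
    - {"x": 0, "y": 0, "z": 0.04, "wx": 0, "wy": 0, "wz": 0}
    - {"x": 0, "y": 0, "z": 0.03, "wx": 0, "wy": 0, "wz": 0}
    - {"x": 0, "y": 0, "z": 0, "wx": 0, "wy": 0, "wz": 0}
    - {"x": 0, "y": 0, "z": 0, "wx": 0, "wy": 0, "wz": 0}
    - {"x": 0, "y": 0, "z": 0, "wx": 0, "wy": 0, "wz": 0}
    - {"x": 0, "y": 0, "z": 0, "wx": 0, "wy": 0, "wz": 0}
    - {"x": 0, "y": 0, "z": 0, "wx": 0, "wy": 0, "wz": 0}
    - {"x": 0, "y": 0, "z": 0, "wx": 0, "wy": 0, "wz": 0}

```text
t: 17.52
eef_pos: [0.6292, 0.1907, 0.0103]
orientation: [0.0, 0.034, 0.999, 0.0]
ft_force: [-0.4, 0.2, 1.2]
width: 0.332
finger_force: 39.7
```

Call:
drive_tool:
  plan:
    - {"x": 0, "y": 0, "z": 0, "wx": 0, "wy": 0, "wz": 0}
    - {"x": 0, "y": 0, "z": 0, "wx": 0, "wy": 0, "wz": 0}
    - {"x": 0, "y": 0, "z": 0, "wx": 0, "wy": 0, "wz": 0}
    - {"x": 0, "y": 0, "z": 0, "wx": 0, "wy": 0, "wz": 0}
    - {"x": 0, "y": 0, "z": 0, "wx": 0, "wy": 0, "wz": 0}
    - {"x": 0, "y": 0, "z": 0, "wx": 0, "wy": 0, "wz": 0}
    - {"x": 0, "y": 0, "z": 0, "wx": 0, "wy": 0, "wz": 0}
    - {"x": 0, "y": 0, "z": -0.1, "wx": 0, "wy": 0, "wz": 0}
  claw: -1

```text
t: 18.18
eef_pos: [0.6287, 0.1905, 0.0125]
orientation: [-0.001, 0.035, 0.999, -0.0]
ft_force: [0.1, 0.4, -0.3]
width: 0.999
finger_force: 0.0
```

Call:
drive_tool:
  plan:
    - {"x": 0, "y": 0, "z": -0.5, "wx": 0, "wy": 0, "wz": 0}
    - {"x": 0, "y": 0, "z": -1, "wx": 0, "wy": 0, "wz": 0}
    - {"x": 0, "y": 0, "z": -1, "wx": 0, "wy": 0, "wz": 0}
    - {"x": 0, "y": 0, "z": -1, "wx": 0, "wy": 0, "wz": 0}
    - {"x": 0.4, "y": -0.3, "z": -1, "wx": 0, "wy": 0, "wz": 0}
    - {"x": 0.8, "y": -0.6, "z": -0.5, "wx": 0, "wy": 0, "wz": 0}
    - {"x": 0.8, "y": -0.6, "z": 0, "wx": 0, "wy": 0, "wz": 0}
    - {"x": 0.8, "y": -0.6, "z": 0, "wx": 0, "wy": 0, "wz": 0}

```text
t: 18.85
eef_pos: [0.5405, 0.1332, 0.1649]
orientation: [0.001, 0.034, 0.999, 0.001]
ft_force: [-0.5, -0.0, 0.1]
width: 1.004
finger_force: 0.0
```

Call:
drive_tool:
  plan:
    - {"x": 0.8, "y": -0.6, "z": 0, "wx": 0, "wy": 0, "wz": 0}
    - {"x": 0.8, "y": -0.6, "z": 0, "wx": 0, "wy": 0, "wz": 0}
    - {"x": 0.8, "y": -0.5, "z": 0.5, "wx": 0, "wy": 0, "wz": 0}
    - {"x": 0.4, "y": -0.3, "z": 0.5, "wx": 0, "wy": 0, "wz": 0}
    - {"x": 0, "y": 0, "z": 0.3, "wx": 0, "wy": 0, "wz": 0}
    - {"x": 0, "y": 0, "z": 0, "wx": 0, "wy": 0, "wz": 0}
    - {"x": 0, "y": 0, "z": 0, "wx": 0, "wy": 0, "wz": 0}
    - {"x": 0, "y": 0, "z": 0, "wx": 0, "wy": 0, "wz": 0}

```text
t: 19.52
eef_pos: [0.4538, 0.0798, 0.1251]
orientation: [0.0, 0.034, 0.999, 0.0]
ft_force: [0.3, -0.4, 0.1]
width: 1.002
finger_force: 0.0
```

```bash
python3 -c "
from h import *
go(458,78,86,36)
w=env.get_image('wrist')
cv2.imwrite('pics/w7.png',w[:,:,::-1])"
```

```text
tcp [453.8  79.8 125.1] yaw 86.1 wz tot 0.0002 shift before turn [-0.14 -0.05  2.97] after turn [-0.14 -0.05  2.97] j6 -2.25 w 1.002
```

View pics/w7.png

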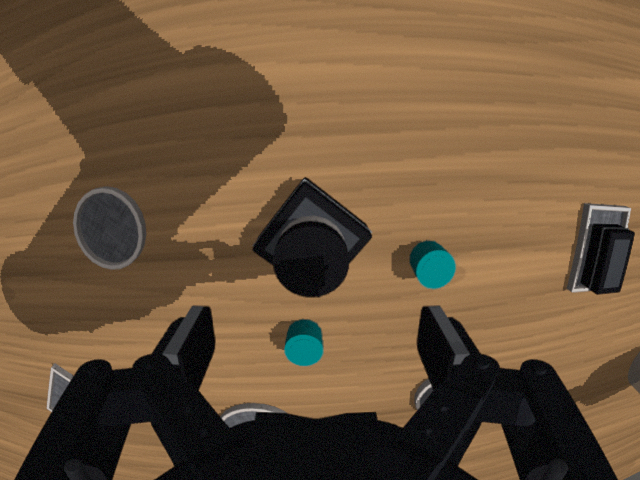

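The cream pot's black lid is centred at (311,259), almost midway between the fingers.

Call:
drive_tool:
  plan:
    - {"x": -0.05, "y": -0.07, "z": 0.4, "wx": 0, "wy": 0, "wz": 0}
    - {"x": 0, "y": 0, "z": 0.6, "wx": 0, "wy": 0, "wz": 0}
    - {"x": 0, "y": 0, "z": 0.6, "wx": 0, "wy": 0, "wz": 0}
    - {"x": 0, "y": 0, "z": 0.6, "wx": 0, "wy": 0, "wz": 0}
    - {"x": 0, "y": 0, "z": 0.5, "wx": 0, "wy": 0, "wz": 0}
    - {"x": 0, "y": 0, "z": 0.3, "wx": 0, "wy": 0, "wz": 0}
    - {"x": 0, "y": 0, "z": 0, "wx": 0, "wy": 0, "wz": 0}
    - {"x": 0, "y": 0, "z": 0, "wx": 0, "wy": 0, "wz": 0}

```text
t: 20.23
eef_pos: [0.4545, 0.0772, 0.0341]
orientation: [-0.0, 0.034, 0.999, -0.0]
ft_force: [-0.1, 0.5, 0.6]
width: 1.0
finger_force: 0.0
```

Call:
drive_tool:
  plan:
    - {"x": 0, "y": 0, "z": 0, "wx": 0, "wy": 0, "wz": 0}
    - {"x": 0, "y": 0, "z": 0, "wx": 0, "wy": 0, "wz": 0}
    - {"x": 0, "y": 0, "z": 0, "wx": 0, "wy": 0, "wz": 0}
    - {"x": 0, "y": 0, "z": 0, "wx": 0, "wy": 0, "wz": 0}
    - {"x": 0, "y": 0, "z": 0, "wx": 0, "wy": 0, "wz": 0}
    - {"x": 0, "y": 0, "z": 0, "wx": 0, "wy": 0, "wz": 0}
    - {"x": 0, "y": 0, "z": 0, "wx": 0, "wy": 0, "wz": 0}
    - {"x": 0, "y": 0, "z": 0, "wx": 0, "wy": 0, "wz": 0}
  claw: 1

```text
t: 20.9
eef_pos: [0.4551, 0.0776, 0.0353]
orientation: [0.001, 0.034, 0.999, 0.0]
ft_force: [-0.8, 0.8, 6.1]
width: 0.521
finger_force: 41.4
```

Call:
drive_tool:
  plan:
    - {"x": 0, "y": 0, "z": -0.2, "wx": 0, "wy": 0, "wz": 0}
    - {"x": 0, "y": 0, "z": -0.5, "wx": 0, "wy": 0, "wz": 0}
    - {"x": 0, "y": 0, "z": -0.7, "wx": 0, "wy": 0, "wz": 0}
    - {"x": 0, "y": 0, "z": -0.7, "wx": 0, "wy": 0, "wz": 0}
    - {"x": 0, "y": 0, "z": -0.5, "wx": 0, "wy": 0, "wz": 0}
    - {"x": 0, "y": -0.3, "z": -0.3, "wx": 0, "wy": 0, "wz": 0}
    - {"x": 0, "y": -0.6, "z": 0, "wx": 0, "wy": 0, "wz": 0}
    - {"x": 0, "y": -0.7, "z": 0, "wx": 0, "wy": 0, "wz": 0}

```text
t: 21.57
eef_pos: [0.4508, 0.0292, 0.1213]
orientation: [-0.0, 0.034, 0.999, 0.0]
ft_force: [-0.9, -1.1, -1.3]
width: 0.518
finger_force: 41.1
```

Call:
drive_tool:
  plan:
    - {"x": 0, "y": -0.8, "z": 0, "wx": 0, "wy": 0, "wz": 0}
    - {"x": 0, "y": -0.8, "z": 0, "wx": 0, "wy": 0, "wz": 0}
    - {"x": 0, "y": -0.8, "z": 0, "wx": 0, "wy": 0, "wz": 0}
    - {"x": 0, "y": -0.8, "z": 0, "wx": 0, "wy": 0, "wz": 0}
    - {"x": 0, "y": -0.5, "z": 0, "wx": 0, "wy": 0, "wz": 0}
    - {"x": 0, "y": -0.3, "z": 0, "wx": 0, "wy": 0, "wz": 0}
    - {"x": 0, "y": 0, "z": 0, "wx": 0, "wy": 0, "wz": 0}
    - {"x": 0, "y": 0, "z": 0, "wx": 0, "wy": 0, "wz": 0}

```text
t: 22.23
eef_pos: [0.4425, -0.0905, 0.1208]
orientation: [-0.0, 0.035, 0.999, 0.0]
ft_force: [0.6, 0.7, -1.2]
width: 0.525
finger_force: 41.1
```

```bash
python3 -c "
from h import *
go(440.5,-91.7,86,8)
w=env.get_image('wrist')
for r in (70,110): print('dish',wmeas(w,(315,200),r,.009,lambda h:(h[...,1]<50)&(h[...,2]>120)))"
```

```text
tcp [442.5 -90.5 120.8] yaw 86.0 wz tot -0.0 shift before turn [ 0.06 -0.05  3.76] after turn [ 0.06 -0.05  3.76] j6 -1.89 w 0.525
dish (array([436.4, -89.4]), array([68.8, 64.6]), 86.0)
dish (array([436.6, -89.3]), array([68.6, 65. ]), 84.6)
```

Call:
drive_tool:
  plan:
    - {"x": 0.08, "y": 0, "z": 0.4, "wx": 0, "wy": 0, "wz": 0}
    - {"x": 0, "y": 0, "z": 0.7, "wx": 0, "wy": 0, "wz": 0}
    - {"x": 0, "y": 0, "z": 0.7, "wx": 0, "wy": 0, "wz": 0}
    - {"x": 0, "y": 0, "z": 0.7, "wx": 0, "wy": 0, "wz": 0}
    - {"x": 0, "y": 0, "z": 0.5, "wx": 0, "wy": 0, "wz": 0}
    - {"x": 0, "y": 0, "z": 0.3, "wx": 0, "wy": 0, "wz": 0}
    - {"x": 0, "y": 0, "z": 0.2, "wx": 0, "wy": 0, "wz": 0}
    - {"x": 0, "y": 0, "z": 0.1, "wx": 0, "wy": 0, "wz": 0}

```text
t: 22.95
eef_pos: [0.4401, -0.0898, 0.0123]
orientation: [-0.001, 0.034, 0.999, -0.0]
ft_force: [-0.5, -0.5, 0.0]
width: 0.525
finger_force: 41.1
```

Call:
drive_tool:
  plan:
    - {"x": 0, "y": 0, "z": 0.06, "wx": 0, "wy": 0, "wz": 0}
    - {"x": 0, "y": 0, "z": 0.03, "wx": 0, "wy": 0, "wz": 0}
    - {"x": 0, "y": 0, "z": 0, "wx": 0, "wy": 0, "wz": 0}
    - {"x": 0, "y": 0, "z": 0, "wx": 0, "wy": 0, "wz": 0}
    - {"x": 0, "y": 0, "z": 0, "wx": 0, "wy": 0, "wz": 0}
    - {"x": 0, "y": 0, "z": 0, "wx": 0, "wy": 0, "wz": 0}
    - {"x": 0, "y": 0, "z": 0, "wx": 0, "wy": 0, "wz": 0}
    - {"x": 0, "y": 0, "z": 0, "wx": 0, "wy": 0, "wz": 0}

```text
t: 23.62
eef_pos: [0.4405, -0.0901, 0.0106]
orientation: [0.0, 0.035, 0.999, 0.0]
ft_force: [0.8, -0.2, -1.1]
width: 0.519
finger_force: 41.1
```

Call:
drive_tool:
  plan:
    - {"x": 0, "y": 0, "z": 0.04, "wx": 0, "wy": 0, "wz": 0}
    - {"x": 0, "y": 0, "z": 0.03, "wx": 0, "wy": 0, "wz": 0}
    - {"x": 0, "y": 0, "z": 0, "wx": 0, "wy": 0, "wz": 0}
    - {"x": 0, "y": 0, "z": 0, "wx": 0, "wy": 0, "wz": 0}
    - {"x": 0, "y": 0, "z": 0, "wx": 0, "wy": 0, "wz": 0}
    - {"x": 0, "y": 0, "z": 0, "wx": 0, "wy": 0, "wz": 0}
    - {"x": 0, "y": 0, "z": 0, "wx": 0, "wy": 0, "wz": 0}
    - {"x": 0, "y": 0, "z": 0, "wx": 0, "wy": 0, "wz": 0}

```text
t: 24.28
eef_pos: [0.4404, -0.0901, 0.0083]
orientation: [-0.0, 0.034, 0.999, 0.0]
ft_force: [0.2, -0.5, 0.3]
width: 0.521
finger_force: 41.1
```

Call:
drive_tool:
  plan:
    - {"x": 0, "y": 0, "z": 0, "wx": 0, "wy": 0, "wz": 0}
    - {"x": 0, "y": 0, "z": 0, "wx": 0, "wy": 0, "wz": 0}
    - {"x": 0, "y": 0, "z": 0, "wx": 0, "wy": 0, "wz": 0}
    - {"x": 0, "y": 0, "z": 0, "wx": 0, "wy": 0, "wz": 0}
    - {"x": 0, "y": 0, "z": 0, "wx": 0, "wy": 0, "wz": 0}
    - {"x": 0, "y": 0, "z": 0, "wx": 0, "wy": 0, "wz": 0}
    - {"x": 0, "y": 0, "z": 0, "wx": 0, "wy": 0, "wz": 0}
    - {"x": 0, "y": 0, "z": -0.1, "wx": 0, "wy": 0, "wz": 0}
  claw: -1

```text
t: 24.95
eef_pos: [0.44, -0.0901, 0.0109]
orientation: [-0.001, 0.035, 0.999, 0.0]
ft_force: [-0.1, 0.1, 0.4]
width: 1.002
finger_force: 0.0
```

Call:
drive_tool:
  plan:
    - {"x": 0, "y": 0, "z": -0.5, "wx": 0, "wy": 0, "wz": 0}
    - {"x": 0, "y": 0, "z": -0.8, "wx": 0, "wy": 0, "wz": 0}
    - {"x": 0, "y": 0, "z": -0.8, "wx": 0, "wy": 0, "wz": 0}
    - {"x": 0, "y": 0, "z": -0.8, "wx": 0, "wy": 0, "wz": 0}
    - {"x": 0, "y": 0, "z": -0.8, "wx": 0, "wy": 0, "wz": 0}
    - {"x": 0, "y": 0, "z": -0.5, "wx": 0, "wy": 0, "wz": 0}
    - {"x": 0, "y": 0, "z": 0, "wx": 0, "wy": 0, "wz": 0}
    - {"x": 0, "y": 0, "z": 0, "wx": 0, "wy": 0, "wz": 0}

```text
t: 25.62
eef_pos: [0.4408, -0.09, 0.1383]
orientation: [0.001, 0.034, 0.999, 0.0]
ft_force: [-0.5, -0.5, -1.0]
width: 0.996
finger_force: 0.0
```

Call:
drive_tool:
  plan:
    - {"x": 0, "y": 0, "z": 0, "wx": 0, "wy": 0, "wz": -0.018}
    - {"x": 0, "y": 0, "z": 0, "wx": 0, "wy": 0, "wz": -0.018}
    - {"x": 0, "y": 0, "z": 0, "wx": 0, "wy": 0, "wz": -0.018}
    - {"x": 0, "y": 0, "z": 0, "wx": 0, "wy": 0, "wz": -0.018}
    - {"x": 0, "y": 0, "z": 0, "wx": 0, "wy": 0, "wz": -0.018}
    - {"x": 0, "y": 0, "z": 0, "wx": 0, "wy": 0, "wz": -0.018}
    - {"x": 0, "y": 0, "z": 0, "wx": 0, "wy": 0, "wz": -0.018}
    - {"x": 0, "y": 0, "z": 0, "wx": 0, "wy": 0, "wz": -0.018}

```text
t: 26.28
eef_pos: [0.4397, -0.0901, 0.136]
orientation: [-0.001, -0.408, 0.913, 0.0]
ft_force: [-0.0, -0.2, -0.1]
width: 0.996
finger_force: 0.0
```

Call:
drive_tool:
  plan:
    - {"x": -0.4, "y": 0.3, "z": 0, "wx": 0, "wy": 0, "wz": 0}
    - {"x": -0.8, "y": 0.6, "z": 0, "wx": 0, "wy": 0, "wz": 0}
    - {"x": -0.9, "y": 0.7, "z": 0, "wx": 0, "wy": 0, "wz": 0}
    - {"x": -0.9, "y": 0.7, "z": 0, "wx": 0, "wy": 0, "wz": 0}
    - {"x": -0.9, "y": 0.7, "z": 0, "wx": 0, "wy": 0, "wz": 0}
    - {"x": -0.55, "y": 0.35, "z": 0, "wx": 0, "wy": 0, "wz": 0}
    - {"x": 0, "y": 0, "z": 0, "wx": 0, "wy": 0, "wz": 0}
    - {"x": 0, "y": 0, "z": 0, "wx": 0, "wy": 0, "wz": 0}

```text
t: 26.95
eef_pos: [0.4547, 0.0769, 0.136]
orientation: [-0.001, -0.407, 0.914, 0.0]
ft_force: [-0.7, -0.8, -0.5]
width: 0.998
finger_force: 0.0
```

```bash
python3 -c "
from h import *
w=env.get_image('wrist')
print('sq',wmeas(w,(315,250),62,.03,lambda h:(h[...,2]<60)))
go(457,75,138,8)
cv2.imwrite('pics/w8.png',w[:,:,::-1])"
```

```text
sq (array([452.8,  74.4]), array([63.5, 59.7]), 47.1)
tcp [454.8  76.2 136.3] yaw 137.9 wz tot -0.0002 shift before turn [-0.03 -0.08  4.28] after turn [-0.03 -0.08  4.28] j6 -1.34 w 1.002
```

View pics/w8.png

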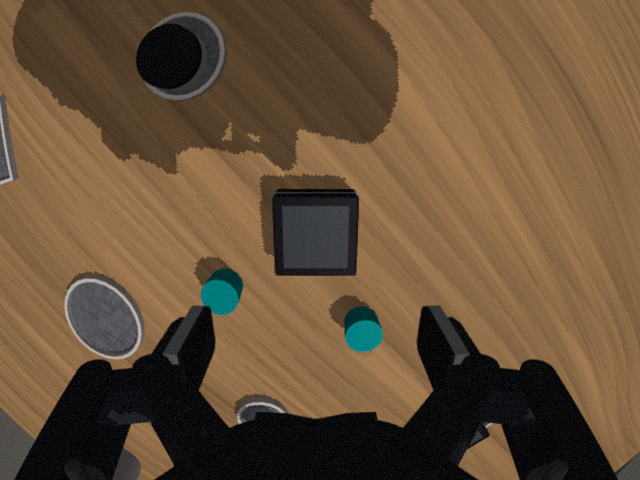

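The square compact's lid spans (273–358, 193–275), square to the tool and centred. The cream pot shows inside its dish at (180,57). Grasping the square compact.

Call:
drive_tool:
  plan:
    - {"x": 0.08, "y": 0, "z": 0.4, "wx": 0, "wy": 0, "wz": 0}
    - {"x": 0, "y": 0, "z": 0.8, "wx": 0, "wy": 0, "wz": 0}
    - {"x": 0, "y": 0, "z": 0.8, "wx": 0, "wy": 0, "wz": 0}
    - {"x": 0, "y": 0, "z": 0.8, "wx": 0, "wy": 0, "wz": 0}
    - {"x": 0, "y": 0, "z": 0.8, "wx": 0, "wy": 0, "wz": 0}
    - {"x": 0, "y": 0, "z": 0.5, "wx": 0, "wy": 0, "wz": 0}
    - {"x": 0, "y": 0, "z": 0.3, "wx": 0, "wy": 0, "wz": 0}
    - {"x": 0, "y": 0, "z": 0, "wx": 0, "wy": 0, "wz": 0}

```text
t: 27.67
eef_pos: [0.4521, 0.0729, 0.0026]
orientation: [-0.002, -0.405, 0.914, 0.0]
ft_force: [-0.6, -0.0, 1.0]
width: 1.0
finger_force: 0.0
```

Call:
drive_tool:
  plan:
    - {"x": 0, "y": 0, "z": 0, "wx": 0, "wy": 0, "wz": 0}
    - {"x": 0, "y": 0, "z": 0, "wx": 0, "wy": 0, "wz": 0}
    - {"x": 0, "y": 0, "z": 0, "wx": 0, "wy": 0, "wz": 0}
    - {"x": 0, "y": 0, "z": 0, "wx": 0, "wy": 0, "wz": 0}
    - {"x": 0, "y": 0, "z": 0, "wx": 0, "wy": 0, "wz": 0}
    - {"x": 0, "y": 0, "z": 0, "wx": 0, "wy": 0, "wz": 0}
    - {"x": 0, "y": 0, "z": 0, "wx": 0, "wy": 0, "wz": 0}
    - {"x": 0, "y": 0, "z": 0, "wx": 0, "wy": 0, "wz": 0}
  claw: 1
  grip_force: 50

```text
t: 28.33
eef_pos: [0.4548, 0.0749, 0.007]
orientation: [0.001, -0.406, 0.914, -0.0]
ft_force: [-0.8, 0.3, 6.3]
width: 0.692
finger_force: 56.7
```

Call:
drive_tool:
  plan:
    - {"x": 0, "y": 0, "z": -0.2, "wx": 0, "wy": 0, "wz": 0}
    - {"x": 0, "y": 0, "z": -0.6, "wx": 0, "wy": 0, "wz": 0}
    - {"x": 0, "y": 0, "z": -0.8, "wx": 0, "wy": 0, "wz": 0}
    - {"x": 0, "y": 0, "z": -0.8, "wx": 0, "wy": 0, "wz": 0}
    - {"x": 0, "y": 0, "z": -0.8, "wx": 0, "wy": 0, "wz": 0}
    - {"x": 0, "y": 0, "z": -0.5, "wx": 0, "wy": 0, "wz": -0.01}
    - {"x": 0, "y": 0, "z": -0.2, "wx": 0, "wy": 0, "wz": -0.012}
    - {"x": 0, "y": 0, "z": 0, "wx": 0, "wy": 0, "wz": 0}

```text
t: 29.0
eef_pos: [0.4544, 0.0749, 0.1245]
orientation: [0.002, -0.469, 0.883, 0.0]
ft_force: [0.5, -0.1, -0.1]
width: 0.688
finger_force: 55.9
```

```bash
python3 -c "
from h import *
go(645.5,-209.6,145.7,8)"
```

```text
tcp [454.4  74.9 124.5] yaw 146.0 wz tot 0.0007 shift before turn [  4.31 -10.58   3.88] after turn [  4.26 -10.6    3.88] j6 -1.2 w 0.688
```

Call:
drive_tool:
  plan:
    - {"x": 0.2, "y": -0.5, "z": 0, "wx": 0, "wy": 0, "wz": 0}
    - {"x": 0.35, "y": -0.9, "z": 0, "wx": 0, "wy": 0, "wz": 0}
    - {"x": 0.35, "y": -0.9, "z": 0, "wx": 0, "wy": 0, "wz": 0}
    - {"x": 0.35, "y": -0.9, "z": 0, "wx": 0, "wy": 0, "wz": 0}
    - {"x": 0.35, "y": -0.9, "z": 0, "wx": 0, "wy": 0, "wz": 0}
    - {"x": 0.35, "y": -0.9, "z": 0, "wx": 0, "wy": 0, "wz": 0}
    - {"x": 0.35, "y": -0.9, "z": 0, "wx": 0, "wy": 0, "wz": 0}
    - {"x": 0.35, "y": -0.9, "z": 0, "wx": 0, "wy": 0, "wz": 0}

```text
t: 29.67
eef_pos: [0.5778, -0.1071, 0.1209]
orientation: [-0.001, -0.467, 0.884, 0.001]
ft_force: [-0.2, 0.7, -0.3]
width: 0.687
finger_force: 55.8
```

Call:
drive_tool:
  plan:
    - {"x": 0.4, "y": -0.9, "z": 0, "wx": 0, "wy": 0, "wz": 0}
    - {"x": 0.4, "y": -0.9, "z": 0, "wx": 0, "wy": 0, "wz": 0}
    - {"x": 0.4, "y": -0.9, "z": 0, "wx": 0, "wy": 0, "wz": 0}
    - {"x": 0.3, "y": -0.7, "z": 0, "wx": 0, "wy": 0, "wz": 0}
    - {"x": 0.15, "y": -0.4, "z": 0, "wx": 0, "wy": 0, "wz": 0}
    - {"x": 0, "y": 0, "z": 0, "wx": 0, "wy": 0, "wz": 0}
    - {"x": 0, "y": 0, "z": 0, "wx": 0, "wy": 0, "wz": 0}
    - {"x": 0, "y": 0, "z": 0, "wx": 0, "wy": 0, "wz": 0}

```text
t: 30.33
eef_pos: [0.6437, -0.2104, 0.1213]
orientation: [-0.001, -0.468, 0.884, 0.001]
ft_force: [-0.1, 0.3, -0.7]
width: 0.687
finger_force: 55.8
```

```bash
python3 -c "
from h import *
go(645.5,-209.6,145.7,10)
w=env.get_image('wrist')
cv2.imwrite('pics/w9.png',w[:,:,::-1])"
```

```text
tcp [ 643.7 -210.4  121.3] yaw 145.7 wz tot 0.0001 shift before turn [-0.06 -0.04  3.71] after turn [-0.06 -0.04  3.71] j6 -0.58 w 0.687
```

View pics/w9.png

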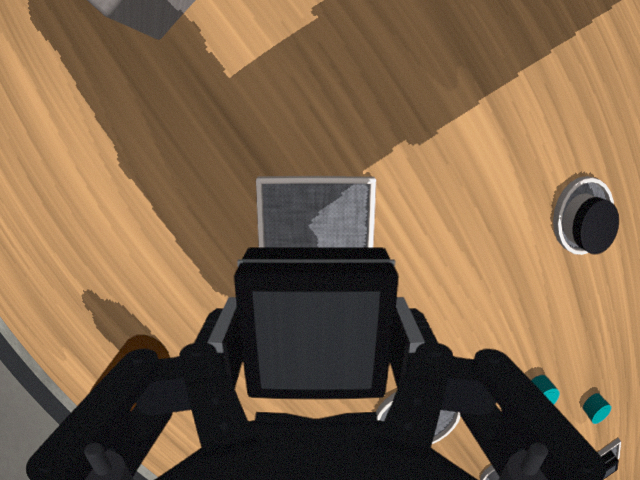

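The square dish (columns 257–376, far edge at row 178) lies aligned under the held compact. Lowering it.

Call:
drive_tool:
  plan:
    - {"x": -0.09, "y": 0, "z": 0.4, "wx": 0, "wy": 0, "wz": 0}
    - {"x": 0, "y": 0, "z": 0.7, "wx": 0, "wy": 0, "wz": 0}
    - {"x": 0, "y": 0, "z": 0.7, "wx": 0, "wy": 0, "wz": 0}
    - {"x": 0, "y": 0, "z": 0.7, "wx": 0, "wy": 0, "wz": 0}
    - {"x": 0, "y": 0, "z": 0.5, "wx": 0, "wy": 0, "wz": 0}
    - {"x": 0, "y": 0, "z": 0.3, "wx": 0, "wy": 0, "wz": 0}
    - {"x": 0, "y": 0, "z": 0.1, "wx": 0, "wy": 0, "wz": 0}
    - {"x": 0, "y": 0, "z": 0, "wx": 0, "wy": 0, "wz": 0}

```text
t: 31.05
eef_pos: [0.6454, -0.2082, 0.0196]
orientation: [-0.001, -0.468, 0.884, 0.0]
ft_force: [-0.4, 0.4, -1.2]
width: 0.691
finger_force: 55.9
```

Call:
drive_tool:
  plan:
    - {"x": 0, "y": 0, "z": 0.06, "wx": 0, "wy": 0, "wz": 0}
    - {"x": 0, "y": 0, "z": 0.06, "wx": 0, "wy": 0, "wz": 0}
    - {"x": 0, "y": 0, "z": 0, "wx": 0, "wy": 0, "wz": 0}
    - {"x": 0, "y": 0, "z": 0, "wx": 0, "wy": 0, "wz": 0}
    - {"x": 0, "y": 0, "z": 0, "wx": 0, "wy": 0, "wz": 0}
    - {"x": 0, "y": 0, "z": 0, "wx": 0, "wy": 0, "wz": 0}
    - {"x": 0, "y": 0, "z": 0, "wx": 0, "wy": 0, "wz": 0}
    - {"x": 0, "y": 0, "z": 0, "wx": 0, "wy": 0, "wz": 0}

```text
t: 31.72
eef_pos: [0.6458, -0.2087, 0.0168]
orientation: [0.0, -0.468, 0.884, 0.0]
ft_force: [0.3, -0.0, -0.7]
width: 0.693
finger_force: 55.9
```

Call:
drive_tool:
  plan:
    - {"x": 0, "y": 0, "z": 0.08, "wx": 0, "wy": 0, "wz": 0}
    - {"x": 0, "y": 0, "z": 0.06, "wx": 0, "wy": 0, "wz": 0}
    - {"x": 0, "y": 0, "z": 0.04, "wx": 0, "wy": 0, "wz": 0}
    - {"x": 0, "y": 0, "z": 0, "wx": 0, "wy": 0, "wz": 0}
    - {"x": 0, "y": 0, "z": 0, "wx": 0, "wy": 0, "wz": 0}
    - {"x": 0, "y": 0, "z": 0, "wx": 0, "wy": 0, "wz": 0}
    - {"x": 0, "y": 0, "z": 0, "wx": 0, "wy": 0, "wz": 0}
    - {"x": 0, "y": 0, "z": 0, "wx": 0, "wy": 0, "wz": 0}

```text
t: 32.38
eef_pos: [0.6459, -0.2087, 0.0115]
orientation: [0.0, -0.468, 0.884, -0.0]
ft_force: [-0.5, 0.7, -0.8]
width: 0.691
finger_force: 55.9
```

Call:
drive_tool:
  plan:
    - {"x": 0, "y": 0, "z": 0.03, "wx": 0, "wy": 0, "wz": 0}
    - {"x": 0, "y": 0, "z": 0.02, "wx": 0, "wy": 0, "wz": 0}
    - {"x": 0, "y": 0, "z": 0, "wx": 0, "wy": 0, "wz": 0}
    - {"x": 0, "y": 0, "z": 0, "wx": 0, "wy": 0, "wz": 0}
    - {"x": 0, "y": 0, "z": 0, "wx": 0, "wy": 0, "wz": 0}
    - {"x": 0, "y": 0, "z": 0, "wx": 0, "wy": 0, "wz": 0}
    - {"x": 0, "y": 0, "z": 0, "wx": 0, "wy": 0, "wz": 0}
    - {"x": 0, "y": 0, "z": 0, "wx": 0, "wy": 0, "wz": 0}

```text
t: 33.05
eef_pos: [0.6459, -0.2087, 0.0101]
orientation: [0.0, -0.468, 0.884, -0.0]
ft_force: [-1.4, 0.5, 2.1]
width: 0.69
finger_force: 56.0
```

Call:
drive_tool:
  plan:
    - {"x": 0, "y": 0, "z": 0, "wx": 0, "wy": 0, "wz": 0}
    - {"x": 0, "y": 0, "z": 0, "wx": 0, "wy": 0, "wz": 0}
    - {"x": 0, "y": 0, "z": 0, "wx": 0, "wy": 0, "wz": 0}
    - {"x": 0, "y": 0, "z": 0, "wx": 0, "wy": 0, "wz": 0}
    - {"x": 0, "y": 0, "z": 0, "wx": 0, "wy": 0, "wz": 0}
    - {"x": 0, "y": 0, "z": 0, "wx": 0, "wy": 0, "wz": 0}
    - {"x": 0, "y": 0, "z": 0, "wx": 0, "wy": 0, "wz": 0}
    - {"x": 0, "y": 0, "z": -0.1, "wx": 0, "wy": 0, "wz": 0}
  claw: -1

```text
t: 33.72
eef_pos: [0.6454, -0.2085, 0.0122]
orientation: [-0.0, -0.468, 0.884, 0.0]
ft_force: [-0.2, 0.6, -1.2]
width: 0.999
finger_force: 0.0
```

Call:
drive_tool:
  plan:
    - {"x": 0, "y": 0, "z": -0.4, "wx": 0, "wy": 0, "wz": 0}
    - {"x": 0, "y": 0, "z": -0.8, "wx": 0, "wy": 0, "wz": 0}
    - {"x": 0, "y": 0, "z": -0.8, "wx": 0, "wy": 0, "wz": 0}
    - {"x": 0, "y": 0, "z": -0.8, "wx": 0, "wy": 0, "wz": 0}
    - {"x": 0, "y": 0, "z": -0.8, "wx": 0, "wy": 0, "wz": 0}
    - {"x": 0, "y": 0, "z": -0.5, "wx": 0, "wy": 0, "wz": 0}
    - {"x": 0, "y": 0, "z": 0, "wx": 0, "wy": 0, "wz": 0.015}
    - {"x": 0, "y": 0, "z": 0, "wx": 0, "wy": 0, "wz": 0.017}

```text
t: 34.38
eef_pos: [0.6467, -0.2089, 0.1393]
orientation: [0.002, -0.375, 0.927, -0.001]
ft_force: [0.3, 0.4, -0.1]
width: 1.001
finger_force: 0.0
```

Call:
drive_tool:
  plan:
    - {"x": 0, "y": 0, "z": 0, "wx": 0, "wy": 0, "wz": 0.017}
    - {"x": 0, "y": 0, "z": 0, "wx": 0, "wy": 0, "wz": 0.017}
    - {"x": 0, "y": 0, "z": 0, "wx": 0, "wy": 0, "wz": 0.017}
    - {"x": 0, "y": 0, "z": 0, "wx": 0, "wy": 0, "wz": 0.017}
    - {"x": 0, "y": 0, "z": 0, "wx": 0, "wy": 0, "wz": 0.017}
    - {"x": 0, "y": 0, "z": 0, "wx": 0, "wy": 0, "wz": 0.017}
    - {"x": 0, "y": 0, "z": 0, "wx": 0, "wy": 0, "wz": 0.017}
    - {"x": 0, "y": 0, "z": 0, "wx": 0, "wy": 0, "wz": 0.015}

```text
t: 35.05
eef_pos: [0.6459, -0.2088, 0.1373]
orientation: [0.001, 0.037, 0.999, -0.0]
ft_force: [0.2, 0.2, -1.1]
width: 0.997
finger_force: 0.0
```

```bash
python3 -c "
from h import *
go(451.5,-344,86,130)
im=env.get_image('top')
print('tin',meas('top',im,(497,297),26,.03,lambda h:h[...,1]<60))"
```

```text
tcp [ 645.9 -208.8  137.3] yaw 85.7 wz tot -0.0007 shift before turn [ 6.13 -4.98  0.24] after turn [ 6.15 -4.95  0.24] j6 -1.63 w 0.997
tin (array([ 451.4, -343.8]), array([71.8, 67.6]), 87.4)
```

Call:
drive_tool:
  plan:
    - {"x": 0.4, "y": -0.3, "z": 0, "wx": 0, "wy": 0, "wz": 0}
    - {"x": 0.8, "y": -0.65, "z": 0, "wx": 0, "wy": 0, "wz": 0}
    - {"x": 0.8, "y": -0.65, "z": 0, "wx": 0, "wy": 0, "wz": 0}
    - {"x": 0.8, "y": -0.65, "z": 0, "wx": 0, "wy": 0, "wz": 0}
    - {"x": 0.8, "y": -0.65, "z": 0, "wx": 0, "wy": 0, "wz": 0}
    - {"x": 0.8, "y": -0.65, "z": 0, "wx": 0, "wy": 0, "wz": 0}
    - {"x": 0.8, "y": -0.65, "z": 0, "wx": 0, "wy": 0, "wz": 0}
    - {"x": 0.6, "y": -0.45, "z": 0, "wx": 0, "wy": 0, "wz": 0}

```text
t: 35.77
eef_pos: [0.4609, -0.3371, 0.1373]
orientation: [0.001, 0.034, 0.999, -0.0]
ft_force: [0.7, -0.6, -0.4]
width: 1.0
finger_force: 0.0
```

Call:
drive_tool:
  plan:
    - {"x": 0.3, "y": -0.25, "z": 0, "wx": 0, "wy": 0, "wz": 0}
    - {"x": 0, "y": 0, "z": 0, "wx": 0, "wy": 0, "wz": 0}
    - {"x": 0, "y": 0, "z": 0, "wx": 0, "wy": 0, "wz": 0}
    - {"x": 0, "y": 0, "z": 0, "wx": 0, "wy": 0, "wz": 0}
    - {"x": 0, "y": 0, "z": 0, "wx": 0, "wy": 0, "wz": 0}
    - {"x": 0, "y": 0, "z": 0, "wx": 0, "wy": 0, "wz": 0}
    - {"x": 0, "y": 0, "z": 0, "wx": 0, "wy": 0, "wz": 0}
    - {"x": 0, "y": 0, "z": 0, "wx": 0, "wy": 0, "wz": 0}

```text
t: 36.43
eef_pos: [0.4535, -0.3424, 0.1357]
orientation: [-0.0, 0.034, 0.999, 0.0]
ft_force: [-0.2, 0.6, -0.1]
width: 1.0
finger_force: 0.0
```

```bash
python3 -c "
from h import *
go(451.5,-344,86,6)
w=env.get_image('wrist'); h=cv2.cvtColor(w,cv2.COLOR_RGB2HSV)
for v in (60,90,120):
  for r in (70,85):
    c=blob(np.uint8((h[...,1]<60)&(h[...,2]>v))*255,(315,240),r); print(v,wmeas(w,(315,240),r,.03,lambda h:(h[...,1]<60)&(h[...,2]>v)),c.min(0),c.max(0))
cv2.imwrite('pics/w10.png',w[:,:,::-1])"
```

```text
tcp [ 453.5 -342.4  135.7] yaw 86.1 wz tot 0.0003 shift before turn [ 0.06 -0.06  4.32] after turn [ 0.06 -0.06  4.32] j6 -1.35 w 1.0
60 (array([ 447.5, -345.7]), array([67.9, 66.7]), 29.9) [263 179] [357 274]
60 (array([ 447.5, -345.7]), array([67.9, 66.7]), 29.9) [263 179] [357 274]
90 (array([ 455.3, -322.3]), array([51.3, 18.4]), 169.5) [328 203] [357 271]
90 (array([ 455.3, -322.3]), array([51.3, 18.4]), 169.5) [328 203] [357 271]
120 (array([ 455.4, -322.2]), array([51.3, 18. ]), 168.5) [328 203] [357 271]
120 (array([ 455.4, -322.2]), array([51.3, 18. ]), 168.5) [328 203] [357 271]
```

View pics/w10.png

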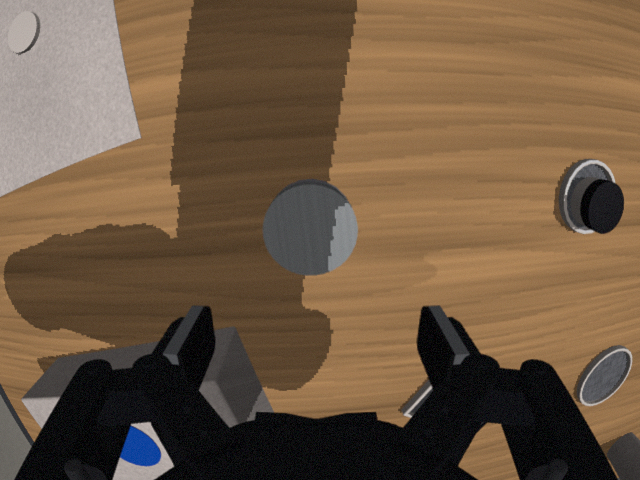

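The tin's lid is centred at (310,228) between the fingers; the white box at lower left is clear. Grasping the powder tin.

Call:
drive_tool:
  plan:
    - {"x": 0.12, "y": -0.09, "z": 0.4, "wx": 0, "wy": 0, "wz": 0}
    - {"x": 0, "y": 0, "z": 0.8, "wx": 0, "wy": 0, "wz": 0}
    - {"x": 0, "y": 0, "z": 0.8, "wx": 0, "wy": 0, "wz": 0}
    - {"x": 0, "y": 0, "z": 0.8, "wx": 0, "wy": 0, "wz": 0}
    - {"x": 0, "y": 0, "z": 0.8, "wx": 0, "wy": 0, "wz": 0}
    - {"x": 0, "y": 0, "z": 0.5, "wx": 0, "wy": 0, "wz": 0}
    - {"x": 0, "y": 0, "z": 0.3, "wx": 0, "wy": 0, "wz": 0}
    - {"x": 0, "y": 0, "z": 0.04, "wx": 0, "wy": 0, "wz": 0}

```text
t: 37.15
eef_pos: [0.4477, -0.3446, -0.0001]
orientation: [-0.002, 0.035, 0.999, 0.001]
ft_force: [-1.0, 0.1, -0.7]
width: 0.997
finger_force: 0.0
```

Call:
drive_tool:
  plan:
    - {"x": 0, "y": 0, "z": 0, "wx": 0, "wy": 0, "wz": 0}
    - {"x": 0, "y": 0, "z": 0, "wx": 0, "wy": 0, "wz": 0}
    - {"x": 0, "y": 0, "z": 0, "wx": 0, "wy": 0, "wz": 0}
    - {"x": 0, "y": 0, "z": 0, "wx": 0, "wy": 0, "wz": 0}
    - {"x": 0, "y": 0, "z": 0, "wx": 0, "wy": 0, "wz": 0}
    - {"x": 0, "y": 0, "z": 0, "wx": 0, "wy": 0, "wz": 0}
    - {"x": 0, "y": 0, "z": 0, "wx": 0, "wy": 0, "wz": 0}
    - {"x": 0, "y": 0, "z": 0, "wx": 0, "wy": 0, "wz": 0}
  claw: 1
  grip_force: 50

```text
t: 37.82
eef_pos: [0.4503, -0.3455, 0.0043]
orientation: [0.001, 0.034, 0.999, -0.001]
ft_force: [0.8, 0.3, 6.9]
width: 0.751
finger_force: 56.0
```

Call:
drive_tool:
  plan:
    - {"x": 0, "y": 0, "z": -0.2, "wx": 0, "wy": 0, "wz": 0}
    - {"x": 0, "y": 0, "z": -0.6, "wx": 0, "wy": 0, "wz": 0}
    - {"x": 0, "y": 0, "z": -0.8, "wx": 0, "wy": 0, "wz": 0}
    - {"x": 0, "y": 0, "z": -0.8, "wx": 0, "wy": 0, "wz": 0}
    - {"x": 0, "y": 0, "z": -0.8, "wx": 0, "wy": 0, "wz": 0}
    - {"x": 0, "y": 0, "z": -0.5, "wx": 0, "wy": 0, "wz": 0}
    - {"x": 0, "y": 0, "z": -0.2, "wx": 0, "wy": 0, "wz": 0}
    - {"x": 0, "y": 0, "z": 0, "wx": 0, "wy": 0, "wz": 0}

```text
t: 38.48
eef_pos: [0.4498, -0.3453, 0.121]
orientation: [0.001, 0.034, 0.999, -0.0]
ft_force: [0.9, -0.0, -0.9]
width: 0.749
finger_force: 55.5
```

```bash
python3 -c "
from h import *
go(669.5,6,86,9)"
```

```text
tcp [ 449.8 -345.3  121. ] yaw 86.0 wz tot 0.0001 shift before turn [-6.49 12.19  3.74] after turn [-6.48 12.19  3.74] j6 -1.34 w 0.749
```

Call:
drive_tool:
  plan:
    - {"x": -0.25, "y": 0.45, "z": 0, "wx": 0, "wy": 0, "wz": 0}
    - {"x": -0.45, "y": 0.85, "z": 0, "wx": 0, "wy": 0, "wz": 0}
    - {"x": -0.45, "y": 0.85, "z": 0, "wx": 0, "wy": 0, "wz": 0}
    - {"x": -0.45, "y": 0.85, "z": 0, "wx": 0, "wy": 0, "wz": 0}
    - {"x": -0.45, "y": 0.85, "z": 0, "wx": 0, "wy": 0, "wz": 0}
    - {"x": -0.45, "y": 0.85, "z": 0, "wx": 0, "wy": 0, "wz": 0}
    - {"x": -0.45, "y": 0.85, "z": 0, "wx": 0, "wy": 0, "wz": 0}
    - {"x": -0.45, "y": 0.85, "z": 0, "wx": 0, "wy": 0, "wz": 0}

```text
t: 39.15
eef_pos: [0.5639, -0.1591, 0.1174]
orientation: [-0.002, 0.035, 0.999, 0.0]
ft_force: [0.9, -0.0, -0.4]
width: 0.755
finger_force: 55.5
```

Call:
drive_tool:
  plan:
    - {"x": -0.45, "y": 0.85, "z": 0, "wx": 0, "wy": 0, "wz": 0}
    - {"x": -0.45, "y": 0.85, "z": 0, "wx": 0, "wy": 0, "wz": 0}
    - {"x": -0.45, "y": 0.85, "z": 0, "wx": 0, "wy": 0, "wz": 0}
    - {"x": -0.45, "y": 0.85, "z": 0, "wx": 0, "wy": 0, "wz": 0}
    - {"x": -0.45, "y": 0.85, "z": 0, "wx": 0, "wy": 0, "wz": 0}
    - {"x": -0.45, "y": 0.85, "z": 0, "wx": 0, "wy": 0, "wz": 0}
    - {"x": -0.4, "y": 0.7, "z": 0, "wx": 0, "wy": 0, "wz": 0}
    - {"x": 0, "y": 0, "z": 0, "wx": 0, "wy": 0, "wz": 0}

```text
t: 39.82
eef_pos: [0.6695, 0.0102, 0.1161]
orientation: [-0.002, 0.033, 0.999, 0.0]
ft_force: [-0.3, -1.2, -1.0]
width: 0.753
finger_force: 55.5
```

Call:
drive_tool:
  plan:
    - {"x": 0, "y": 0, "z": 0, "wx": 0, "wy": 0, "wz": 0}
    - {"x": 0, "y": 0, "z": 0, "wx": 0, "wy": 0, "wz": 0}
    - {"x": 0, "y": 0, "z": 0, "wx": 0, "wy": 0, "wz": 0}
    - {"x": 0, "y": 0, "z": 0, "wx": 0, "wy": 0, "wz": 0}
    - {"x": 0, "y": 0, "z": 0, "wx": 0, "wy": 0, "wz": 0}
    - {"x": 0, "y": 0, "z": 0, "wx": 0, "wy": 0, "wz": 0}
    - {"x": 0, "y": 0, "z": 0, "wx": 0, "wy": 0, "wz": 0}
    - {"x": 0, "y": 0, "z": 0, "wx": 0, "wy": 0, "wz": 0}

```text
t: 40.48
eef_pos: [0.6691, 0.0064, 0.1198]
orientation: [0.0, 0.035, 0.999, 0.0]
ft_force: [0.4, -0.1, -0.5]
width: 0.751
finger_force: 55.5
```

```bash
python3 -c "
from h import *
go(669.5,6,86,9)
w=env.get_image('wrist'); h=cv2.cvtColor(w,cv2.COLOR_RGB2HSV)
m=np.uint8((h[...,1]<60)&(h[...,2]>60))*255; m[250:]=0
c=blob(m,(315,190),100); print(c.min(0),c.max(0))
P=wcast(c[c[:,1]<240],.009)*1000
x,y=P.T; s=np.linalg.lstsq(np.c_[2*x,2*y,np.ones(len(x))],x*x+y*y,rcond=None)[0]; print('circle',s[:2],(s[2]+s[0]**2+s[1]**2)**.5)
print('range',P.min(0),P.max(0))"
```

```text
tcp [669.1   6.4 119.8] yaw 86.0 wz tot 0.0001 shift before turn [-0.01 -0.01  3.69] after turn [-0.01 -0.01  3.69] j6 -1.95 w 0.751
[253 170] [377 249]
circle [666.90156885   7.25365803] 44.10533516571504
range [622.17888285 -37.29834504] [674.75781228  51.46442632]
```

Call:
drive_tool:
  plan:
    - {"x": 0.03, "y": 0, "z": 0.4, "wx": 0, "wy": 0, "wz": 0}
    - {"x": 0, "y": 0, "z": 0.7, "wx": 0, "wy": 0, "wz": 0}
    - {"x": 0, "y": 0, "z": 0.7, "wx": 0, "wy": 0, "wz": 0}
    - {"x": 0, "y": 0, "z": 0.7, "wx": 0, "wy": 0, "wz": 0}
    - {"x": 0, "y": 0, "z": 0.5, "wx": 0, "wy": 0, "wz": 0}
    - {"x": 0, "y": 0, "z": 0.3, "wx": 0, "wy": 0, "wz": 0}
    - {"x": 0, "y": 0, "z": 0.2, "wx": 0, "wy": 0, "wz": 0}
    - {"x": 0, "y": 0, "z": 0, "wx": 0, "wy": 0, "wz": 0}

```text
t: 41.2
eef_pos: [0.6674, 0.0065, 0.013]
orientation: [-0.001, 0.034, 0.999, -0.0]
ft_force: [0.1, 0.5, -0.3]
width: 0.752
finger_force: 55.5
```

Call:
drive_tool:
  plan:
    - {"x": 0, "y": 0, "z": 0.06, "wx": 0, "wy": 0, "wz": 0}
    - {"x": 0, "y": 0, "z": 0.04, "wx": 0, "wy": 0, "wz": 0}
    - {"x": 0, "y": 0, "z": 0, "wx": 0, "wy": 0, "wz": 0}
    - {"x": 0, "y": 0, "z": 0, "wx": 0, "wy": 0, "wz": 0}
    - {"x": 0, "y": 0, "z": 0, "wx": 0, "wy": 0, "wz": 0}
    - {"x": 0, "y": 0, "z": 0, "wx": 0, "wy": 0, "wz": 0}
    - {"x": 0, "y": 0, "z": 0, "wx": 0, "wy": 0, "wz": 0}
    - {"x": 0, "y": 0, "z": 0, "wx": 0, "wy": 0, "wz": 0}

```text
t: 41.87
eef_pos: [0.6682, 0.0066, 0.0118]
orientation: [0.0, 0.034, 0.999, 0.0]
ft_force: [-0.5, 0.7, -1.4]
width: 0.751
finger_force: 55.5
```

Call:
drive_tool:
  plan:
    - {"x": 0, "y": 0, "z": 0.06, "wx": 0, "wy": 0, "wz": 0}
    - {"x": 0, "y": 0, "z": 0.04, "wx": 0, "wy": 0, "wz": 0}
    - {"x": 0, "y": 0, "z": 0.02, "wx": 0, "wy": 0, "wz": 0}
    - {"x": 0, "y": 0, "z": 0, "wx": 0, "wy": 0, "wz": 0}
    - {"x": 0, "y": 0, "z": 0, "wx": 0, "wy": 0, "wz": 0}
    - {"x": 0, "y": 0, "z": 0, "wx": 0, "wy": 0, "wz": 0}
    - {"x": 0, "y": 0, "z": 0, "wx": 0, "wy": 0, "wz": 0}
    - {"x": 0, "y": 0, "z": 0, "wx": 0, "wy": 0, "wz": 0}

```text
t: 42.53
eef_pos: [0.6682, 0.0066, 0.0081]
orientation: [0.0, 0.034, 0.999, 0.0]
ft_force: [-0.4, 0.5, -1.3]
width: 0.756
finger_force: 55.5
```

Another 1 mm, then release and lift. I then move back toward the base to clear the top camera's view.

Call:
drive_tool:
  plan:
    - {"x": 0, "y": 0, "z": 0.03, "wx": 0, "wy": 0, "wz": 0}
    - {"x": 0, "y": 0, "z": 0.01, "wx": 0, "wy": 0, "wz": 0}
    - {"x": 0, "y": 0, "z": 0, "wx": 0, "wy": 0, "wz": 0}
    - {"x": 0, "y": 0, "z": 0, "wx": 0, "wy": 0, "wz": 0}
    - {"x": 0, "y": 0, "z": 0, "wx": 0, "wy": 0, "wz": 0}
    - {"x": 0, "y": 0, "z": 0, "wx": 0, "wy": 0, "wz": 0}
    - {"x": 0, "y": 0, "z": 0, "wx": 0, "wy": 0, "wz": 0}
    - {"x": 0, "y": 0, "z": 0, "wx": 0, "wy": 0, "wz": 0}

```text
t: 43.2
eef_pos: [0.6684, 0.0066, 0.0073]
orientation: [0.0, 0.034, 0.999, 0.0]
ft_force: [-1.1, -0.3, 4.3]
width: 0.755
finger_force: 55.8
```

Call:
drive_tool:
  plan:
    - {"x": 0, "y": 0, "z": 0, "wx": 0, "wy": 0, "wz": 0}
    - {"x": 0, "y": 0, "z": 0, "wx": 0, "wy": 0, "wz": 0}
    - {"x": 0, "y": 0, "z": 0, "wx": 0, "wy": 0, "wz": 0}
    - {"x": 0, "y": 0, "z": 0, "wx": 0, "wy": 0, "wz": 0}
    - {"x": 0, "y": 0, "z": 0, "wx": 0, "wy": 0, "wz": 0}
    - {"x": 0, "y": 0, "z": 0, "wx": 0, "wy": 0, "wz": 0}
    - {"x": 0, "y": 0, "z": 0, "wx": 0, "wy": 0, "wz": 0}
    - {"x": 0, "y": 0, "z": -0.1, "wx": 0, "wy": 0, "wz": 0}
  claw: -1

```text
t: 43.87
eef_pos: [0.6677, 0.0066, 0.0092]
orientation: [-0.001, 0.035, 0.999, -0.0]
ft_force: [0.4, 0.0, -0.4]
width: 1.003
finger_force: 0.0
```

Call:
drive_tool:
  plan:
    - {"x": 0, "y": 0, "z": -0.4, "wx": 0, "wy": 0, "wz": 0}
    - {"x": 0, "y": 0, "z": -0.8, "wx": 0, "wy": 0, "wz": 0}
    - {"x": 0, "y": 0, "z": -1, "wx": 0, "wy": 0, "wz": 0}
    - {"x": 0, "y": 0, "z": -1, "wx": 0, "wy": 0, "wz": 0}
    - {"x": 0, "y": 0, "z": -1, "wx": 0, "wy": 0, "wz": 0}
    - {"x": 0, "y": 0, "z": -1, "wx": 0, "wy": 0, "wz": 0}
    - {"x": 0.5, "y": -0.5, "z": -0.5, "wx": 0, "wy": 0, "wz": 0}
    - {"x": 0.7, "y": -0.7, "z": 0, "wx": 0, "wy": 0, "wz": 0}

```text
t: 44.53
eef_pos: [0.6318, -0.0263, 0.1869]
orientation: [0.004, 0.034, 0.999, 0.0]
ft_force: [0.3, -0.1, 0.3]
width: 0.998
finger_force: 0.0
```

Call:
drive_tool:
  plan:
    - {"x": 0.7, "y": -0.7, "z": 0, "wx": 0, "wy": 0, "wz": 0}
    - {"x": 0.7, "y": -0.7, "z": 0, "wx": 0, "wy": 0, "wz": 0}
    - {"x": 0.7, "y": -0.7, "z": 0, "wx": 0, "wy": 0, "wz": 0}
    - {"x": 0.7, "y": -0.7, "z": 0, "wx": 0, "wy": 0, "wz": 0}
    - {"x": 0.7, "y": -0.7, "z": 0, "wx": 0, "wy": 0, "wz": 0}
    - {"x": 0.7, "y": -0.7, "z": 0, "wx": 0, "wy": 0, "wz": 0}
    - {"x": 0.7, "y": -0.7, "z": 0, "wx": 0, "wy": 0, "wz": 0}
    - {"x": 0.5, "y": -0.5, "z": 0, "wx": 0, "wy": 0, "wz": 0}

```text
t: 45.2
eef_pos: [0.4555, -0.1785, 0.1826]
orientation: [0.001, 0.035, 0.999, -0.0]
ft_force: [1.1, 0.1, 0.4]
width: 0.999
finger_force: 0.0
```

Call:
drive_tool:
  plan:
    - {"x": 0, "y": -0.9, "z": 0, "wx": 0, "wy": 0, "wz": 0}
    - {"x": 0, "y": -0.9, "z": 0, "wx": 0, "wy": 0, "wz": 0}
    - {"x": 0, "y": -0.9, "z": 0, "wx": 0, "wy": 0, "wz": 0}
    - {"x": 0, "y": -0.9, "z": 0, "wx": 0, "wy": 0, "wz": 0}
    - {"x": 0, "y": -0.9, "z": 0, "wx": 0, "wy": 0, "wz": 0}
    - {"x": 0, "y": -0.9, "z": 0, "wx": 0, "wy": 0, "wz": 0}
    - {"x": 0, "y": 0, "z": 0, "wx": 0, "wy": 0, "wz": 0}
    - {"x": 0, "y": 0, "z": 0, "wx": 0, "wy": 0, "wz": 0}

```text
t: 45.87
eef_pos: [0.4454, -0.34, 0.1816]
orientation: [0.0, 0.036, 0.999, -0.0]
ft_force: [-0.4, 0.3, 0.2]
width: 0.998
finger_force: 0.0
```

```bash
python3 -c "
from h import *
im=env.get_image('top'); s=env.get_image('side')
bl=lambda h:h[...,2]<70
lo=lambda h:h[...,1]<70
for n,uv,r,z,f in [('cream',(367,301),22,.031,bl),('square',(421,200),30,.033,bl),('oblong',(153,283),28,.031,bl)]:
    print(n,meas('top',im,uv,r,z,f))
g=cv2.cvtColor(im,cv2.COLOR_RGB2GRAY)
for n,(u,v),R,z in [('tin',(317,191),(14,19),.033),('balm',(228,212),(6,10),.029)]:
    c=cv2.resize(g[v-30:v+30,u-30:u+30],None,fx=4,fy=4,interpolation=cv2.INTER_CUBIC)
    h=cv2.HoughCircles(c,cv2.HOUGH_GRADIENT_ALT,1,4,param1=100,param2=.5,minRadius=R[0]*4,maxRadius=R[1]*4)
    if h is None: print(n,None); continue
    for k in h.reshape(-1,h.shape[-1])[:4]: print(n,cast('top',[(u-30+k[0]/4,v-30+k[1]/4)],z)[0].round(4),'r px',k[2]/4)
print(env.state()['eef_pos'],env.state()['t'])"
```

```text
cream (array([445.5, -91.9]), array([47.9, 43.6]), 88.6)
square (array([ 637.5, -208.4]), array([100.,  93.]), 11.9)
oblong (array([493.2, 339.3]), array([61., 45.]), 176.2)
tin [0.668  0.0101] r px 17.639297
tin [0.6673 0.0021] r px 17.999037
tin [ 0.6675 -0.0106] r px 17.01392
tin [0.6796 0.0063] r px 15.765147
balm [0.6311 0.1897] r px 8.062826
balm [0.6324 0.1811] r px 8.601672
balm [0.6198 0.1863] r px 8.642185
balm [0.6268 0.1791] r px 8.23204
[ 0.44589758 -0.33864123  0.18160338] 45.9667
```

All five containers were set down with contact felt at about the expected floor height. The top-view check puts the cream pot, oblong and balm within a few millimetres of their dish centres. The square and powder tin readings there were unclear (shadow, ambiguous circles), so for those I rely on the release poses, about 1–2 mm from the dish centres. The gripper is clear, so I hand in.

```bash
python3 -c "
from station import env
print(env.finish_job())"
```

```text
the job is handed in; nothing more can be done
None
```

I set all five containers by hand into their matching dishes and handed the job in at about 46 s; no verdict came back, and the square compact's and powder tin's final positions were not clearly confirmed by camera.

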